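Open the finish chest by its paddle latch

TASK

Open the green steel finish chest on the bench: lift its aluminium paddle to withdraw the hidden pawl, then swing the lid up and back until you feel it come to rest on its stay, and leave it standing there, pressed gently on the stay's rubber. Do not force the lid against the pawl or against the stay, and do not disturb the jar, bottle, tools, offcut or the things in the chest.

Things in the scene. Friction and masses are not known exactly. Their poses are not given: they have to be found in the camera images.
- chest: the green steel chest, fixed to the bench, 220 (x) x 260 (y) x 90 mm high without lid; origin at the centre of its underside on the bench; its x axis points from the front (paddle side, facing the robot) to the hinge side, y along the front, z up. Position and yaw differ each time (yaw up to 0.3 rad)
- lid_hinge (a point): point on the lid's hinge line, at the middle of the chest's far rim: 110 mm along chest x from the chest's centre and 90 mm above the bench. The hinge line runs along the chest's y
- lid (a joint): lid angle (rad): 0 shut, grows as the front edge rises and goes back. Plate 228 x 268 x 4 mm, 0.4 to 0.63 kg, top 94 mm above the bench when shut. Stiff hinge: raising it takes about 5 to 9 N at the paddle's lip, and it stays where it is left. The stay stops it somewhere between 0.65 and 1.02 rad; this setting differs each time and cannot be seen with the lid shut, only felt
- paddle (a joint): angle of the paddle relative to the lid (rad): 0 lying level, 0.6 fully lifted at its stop; a spring returns it (2 to 4 N at the lip). The pawl lets go somewhere between 0.3 and 0.5 rad (differs each time), fully lifted always frees it. Further pull on the fully lifted paddle raises the lid
- paddle_pivot (a point): pivot of the paddle, on the middle of the lid near its front: 182 mm from the hinge line towards the front and 12 mm above it (lid shut). Its axis runs along the chest's y; the lip rises as the paddle is lifted
- paddle_lip (a point): centre of the paddle's lip, a round aluminium bar, 12 mm diameter, 44 mm long, along the chest's y, 85 mm in front of the pivot; lying level it is 102 mm above the bench and 47 mm out from the chest's front, free above, in front and below. It can be pinched from above by its two flat ends (44 mm apart) and turns between the pads, or be hooked from beneath. Plate behind it: 40 mm wide, 5 mm thick
- keeper: the steel catch inside the chest's front, under which the pawl hooks; hidden with the lid shut; it may take at most 40 N from the pawl. Origin on the chest's floor line beneath it
- stay: lid stay's steel bracket on the inner wall at chest +y near the hinge, hidden with the lid shut; origin at its foot (does not tell its setting). A pin on the lid, 76 mm from the hinge line, meets its rubber buffer, which yields 1 mm per 10 N (0.013 rad of lid, 3 N more pull at the lip). It may take at most 35 N, about 10 N more pull at the lip than swinging alone, and must keep over 0.5 N
- jar: amber glass jar with yellow lid beside the chest (its +y side), 72 mm diameter, 100 mm tall; leave alone. Origin at the centre of its underside
- bottle: clear bottle with yellow cap beside the chest (its -y side), 60 mm diameter, 160 mm tall; leave alone. Origin at the centre of its underside
- brush: paint brush lying on the bench at one side; leave alone. Origin under its middle
- hammer: hammer lying on the bench at one side; leave alone. Origin under its middle
- offcut: wooden offcut 140 x 70 x 35 mm on the bench at one side; leave alone. Origin at the centre of its underside
- cork_block: cork sanding block 60 x 90 x 30 mm inside the chest; leave alone. Origin at the centre of its underside
- tin: small tin inside the chest, 52 mm diameter, 50 mm tall; leave alone. Origin at the centre of its underside

How it is judged (in metres and radians):
On the way, in this order (a step that is already met when the one before it is completed fails the run):
1. the paddle is lifted enough to draw the pawl while the lid is still shut (value of joint paddle above 0.25 rad and value of joint lid below 0.1 rad), for 0.1 s.
2. the lid is swung well up, past 0.4 rad (value of joint lid above 0.4 rad), for 0.1 s.
At the end, for the whole second after the job is handed in: the lid stands open by itself (over 0.55 rad, moving less than 0.05 rad/s), resting on its stay with more than 0.5 N on the stay's buffer, and the paddle has sprung back (under 0.15 rad) (value of joint lid above 0.55 rad and contact force between stay and anything else above 0.5 N and velocity of joint lid between -0.05 and 0.05 rad/s and value of joint paddle below 0.15 rad); the robot touches nothing.
It fails at once if the lid is forced against its pawl: over 40 N on the keeper (contact force between keeper and anything else above 40 N).
It fails at once if the lid is forced against its stay: over 35 N on the stay (contact force between stay and anything else above 35 N).
It fails at once if a bystander is moved by more than 30 mm (distance of any of jar, bottle, brush, hammer, offcut, cork_block, tin from where it was at the start of the episode above 0.03 m).
It also fails if it takes over 72 s, if anything falls off the work surface, if the arm or the gripper's body presses on something with over 40 N, if the wrist force passes 120 N, or if a joint passes its speed limit or range.

ROBOT

A 6-joint arm with a two-finger parallel gripper is mounted at the origin on the work surface. World frame = base frame: x ahead of the robot, y to its left, z up, the work surface at z = 0. Lengths are in m, angles in degrees, forces in N, time in s.
With the tool pointing down it reaches from about 0.15 to 0.775 m from the base axis. Payload 6.1 kg.
Tool frame: the origin (TCP) lies at the very end of the fingers, on their centre line; the grasp point (between the pads) lies 19 mm behind it; z points along the fingers, y is the direction in which the jaws open and shut (so a half turn about z gives the same grasp; the last joint's range is limited). The gripper opens to 85 mm and grips with 20 to 120 N. Pads are 22 mm wide; open, the fingers measure 114 mm over their backs; the gripper's body (76 mm by 85 mm) begins 54 mm behind the grasp point. The pads swing forward as they close: fully open they stand 13 mm farther back than shut.
Start: joints at [68.87, 7.208, -2.269, 80.523, 0, 90], TCP at [0.189, 0.49, 0.231] pointing down, gripper open.
Joint ranges: [-155.77, 155.77], [-54.66, 111.73], [-72.52, 77.12], [-102.08, 115.82], [-83.92, 84.16], [-180, 180]. Speed limits (degrees/s): [136.94, 136.94, 172.46, 180, 180, 180].

INTERFACE

Orientations are given as [roll, pitch, yaw] about the fixed x, y, z axes, in that order (R = Rz(yaw) Ry(pitch) Rx(roll)).
In Python, from plant import r, camera gives the robot as it stands. The module is installed in compiled form; this text tells all that it offers.
- The arm moves only by the tool play_rows, never from a script. Its argument "commands" is a list that holds one entry, the list of rows, each a list of 5 numbers: the shift along the world's x, y, z in m, then the turn about the world's z in rad, then the closure, from 0 (fully open) to 1 (shut). In form: [[[dx, dy, dz, roll, claw], ...]]. A call has 1 to 20 rows; each row is the pose to reach, as a shift and turn from the pose commanded when the call began; what a row does not reach only later rows make up. A row lasts 1/12 s, in which the tool goes at most 41.7 mm and 7.16 degrees, less where a joint would pass 70% of its speed; a pose out of reach is approached as far as the arm can. A call with a gripper value outside its range is refused whole. The fingers move at their own pace and stop on an object; "grip_force" is the grip in N (left out, the last holds). Time passes only in rows, so rows that repeat a pose let the fingers close. It gives the time, the measured TCP pose, the force and the opening at its end, in the units of the state.
- r.get_state(): the state, without advancing time (a new reading comes with each control period).
- camera(name): name is "scene" or "top"; returns a dict with "pixels" (480x640x3 uint8, red, green, blue), "depth" (480x640 float32, m along the optical axis (not along the pixel's ray), 0 where there is no reading), "fx", "fy", "cx", "cy" (pixels), "cam_to_world" (4x4, takes a point from camera to world coordinates). Camera axes: x right, y down, z forward; pixel columns grow to the right and rows downward; lengths in m; the calibration is good to about 2 mm. A picture is of the moment at which its call begins.
- r.job_done(): hands the job in, once; it reports no verdict.
The state is a dict: "time": time; "qpos": joint angles; "qd": joint speeds; "tau": joint torques, N m; "eef_pos": TCP position; "orientation": TCP orientation; "ft_force": force on the tool from outside, world axes, zero at the start; "wrist_torque": the same for the moment, N m; "gripper_width": finger opening in m.
Only numpy, scipy, OpenCV 4.12 (cv2) and the standard library are available. Lean on these libraries where they do the work, as an engineer would, in place of code of your own. Each camera call takes 0.05 s, during which the arm holds its last target.

## Working session

There is one attempt and no reset: what is moved stays moved. The work goes in short steps, Python scripts to look and compute and a tool call to move; the robot and the scene stay as the last step left them, time stands still between calls to the robot, and variables do not carry over. Pictures are saved under pics/ and viewed, and the job is handed in when it is done.

Besides the shell and the picture viewer there is one more tool, called as name(argument=value, ...), one argument or row to a line, values as JSON. play_rows: Moves the arm, as the interface text tells. Its arguments: {"type":"object","properties":{"commands":{"type":"array"},"grip_force":{"type":"number"}},"required":["commands"]}

```bash
mkdir -p pics
cat > h.py <<'E'
import numpy as np, cv2
from plant import r, camera
def snap(n,tag):
    c=camera(n); cv2.imwrite(f'pics/{tag}.png',c['pixels'][:,:,::-1]); 
    np.savez(f'/tmp/{tag}.npz',**c); return c
def world(c,u,v,d):
    p=np.stack([(u-c['cx'])/c['fx']*d,(v-c['cy'])/c['fy']*d,d,np.ones_like(d)],-1)
    return (p@np.array(c['cam_to_world']).T)[...,:3]
def cloud(c):
    v,u=np.mgrid[:480,:640].astype(float); return world(c,u,v,c['depth'].astype(float))
E
python3 - <<'E'
from h import *
print(r.get_state())
for n in('scene','top'):
    c=snap(n,n+'0'); print(n,c['fx'],c['cx'],c['cy'],np.round(c['cam_to_world'],3))
E
```

```text
{'time': 0.0, 'qpos': array([ 6.88699665e+01,  7.24264310e+00, -2.32804615e+00,  8.05222015e+01,
       -4.94615745e-04,  8.99980881e+01]), 'qd': array([-0.02556146, -0.0997154 , -0.00209602,  0.0587586 ,  0.03714773,
        0.0335091 ]), 'tau': array([ 2.12759960e-04, -4.35910463e+01,  3.52927816e+01,  1.74061063e-02,
        4.55199449e-05, -5.93708165e-06]), 'eef_pos': array([0.18911094, 0.48932152, 0.23050277]), 'orientation': array([-1.79907109e+02,  4.91515429e-04,  1.58871879e+02]), 'ft_force': array([ 0.64619052,  1.18947791, -0.46966849]), 'wrist_torque': array([-0.02519592,  0.02998994,  0.01938053]), 'gripper_width': 0.08528442655268745}
scene 541.1705743644347 311.1283842670321 242.48234878061876 [[ 0.868  0.33  -0.371  1.106]
 [ 0.497 -0.583  0.643 -0.964]
 [-0.004 -0.743 -0.67   1.088]
 [ 0.     0.     0.     1.   ]]
top 446.16597242008925 321.5258928501778 240.1547261977573 [[-0.011 -0.996  0.085  0.433]
 [-1.     0.011  0.007  0.021]
 [-0.008 -0.085 -0.996  1.403]
 [ 0.     0.     0.     1.   ]]
```

View pics/scene0.png

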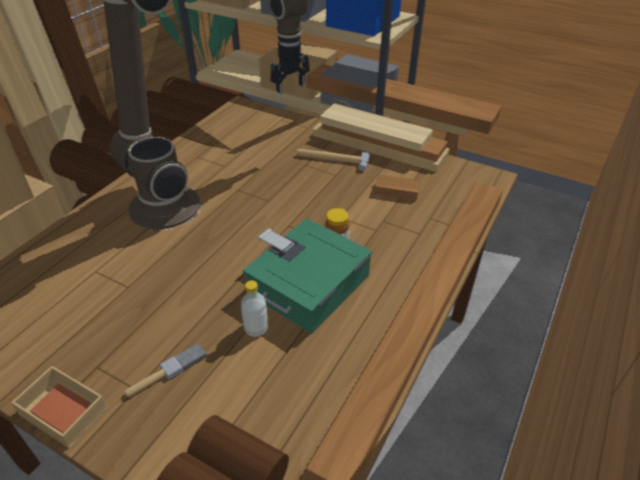

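View pics/top0.png

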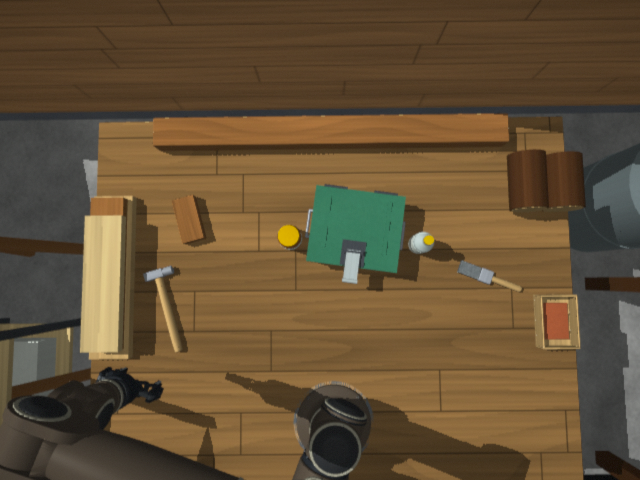

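The top view shows the green lid centred near (356,229), with the aluminium paddle at (351,267), the jar at (289,236) and the bottle at (422,242). The scene view shows the lid near (310,265) and the paddle at (277,241). Next I measure them.

Run:
```python
from h import *
for n in('scene','top'):
    c=dict(np.load(f'/tmp/{n}0.npz')); P=cloud(c); hsv=cv2.cvtColor(c['pixels'],cv2.COLOR_RGB2HSV)
    g=cv2.inRange(hsv,(65,80,30),(95,255,255))>0
    m=g&(abs(P[...,2]-.094)<.006)&(P[...,0]>.2)&(P[...,0]<.8)
    Q=P[m]; print(n,'lid px',m.sum(),'z med',np.median(Q[:,2]))
    rect=cv2.minAreaRect(Q[:,:2].astype(np.float32)); print(rect)
    M=m.astype(np.uint8); M=cv2.morphologyEx(M,cv2.MORPH_OPEN,np.ones((3,3)))
    # robust: box points
    print(np.round(cv2.boxPoints(rect),3).tolist())
    x0,y0=Q[:,0].mean(),Q[:,1].mean()
    pm=(hsv[...,1]<60)&(hsv[...,2]>120)&(P[...,2]>.09)&(P[...,2]<.13)&(abs(P[...,1]-y0)<.08)&(P[...,0]<x0)&(P[...,0]>x0-.2)
    k,lab,st,ce=cv2.connectedComponentsWithStats(pm.astype(np.uint8)); i=1+np.argmax(st[1:,4]); pm=lab==i
    A=P[pm]; print('paddle px',pm.sum(),st[i],'z',np.percentile(A[:,2],[5,50,95]).round(4)); 
    rp=cv2.minAreaRect(A[:,:2].astype(np.float32)); print(rp,np.round(cv2.boxPoints(rp),3).tolist())
c=dict(np.load('/tmp/top0.npz'));s=dict(np.load('/tmp/scene0.npz'))
cv2.imwrite('pics/tz.png',cv2.resize(c['pixels'][170:300,270:450,::-1],None,fx=4,fy=4,interpolation=2))
cv2.imwrite('pics/sz.png',cv2.resize(s['pixels'][200:340,220:390,::-1],None,fx=4,fy=4,interpolation=2))
```

```text
scene lid px 5553 z med 0.09410883273846538
((0.5872026085853577, -0.07272376120090485), (0.2736293375492096, 0.23600295186042786), 81.7111587524414)
[[0.45100000500679016, -0.19099999964237213], [0.6840000152587891, -0.22499999403953552], [0.7239999771118164, 0.04600000008940697], [0.49000000953674316, 0.07999999821186066]]
paddle px 356 [258 229  35  21 356] z [0.1003 0.1043 0.1088]
((0.4719429016113281, -0.05156303197145462), (0.05381810665130615, 0.09641604125499725), 82.02033233642578) [[0.41999998688697815, -0.07199999690055847], [0.515999972820282, -0.08500000089406967], [0.5230000019073486, -0.03200000151991844], [0.42800000309944153, -0.017999999225139618]]
top lid px 6098 z med 0.09442135167962795
((0.5798220634460449, -0.07160113751888275), (0.2686399817466736, 0.22855892777442932), 81.82633972167969)
[[0.4480000138282776, -0.18799999356269836], [0.6740000247955322, -0.22100000083446503], [0.7120000123977661, 0.04500000178813934], [0.4860000014305115, 0.07800000160932541]]
paddle px 432 [342 252  18  32 432] z [0.1011 0.1053 0.1103]
((0.4642273783683777, -0.054433245211839676), (0.043822940438985825, 0.08866044878959656), 82.32584381103516) [[0.4169999957084656, -0.07000000029802322], [0.5049999952316284, -0.0820000022649765], [0.5109999775886536, -0.039000000804662704], [0.4230000078678131, -0.027000000700354576]]
```

View pics/tz.png

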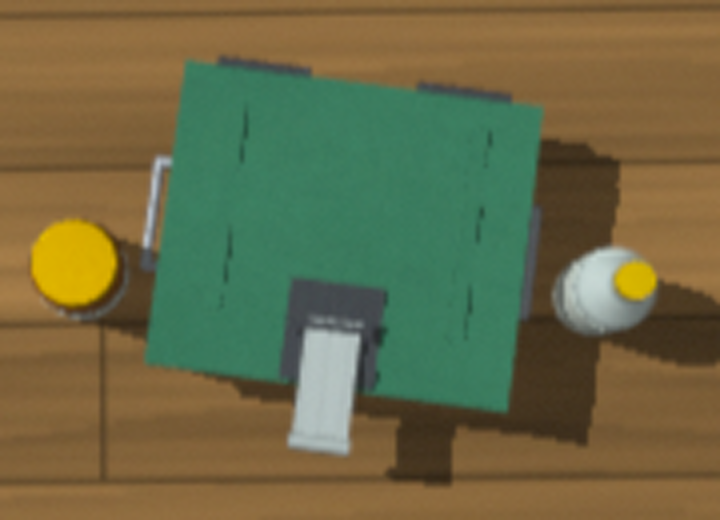

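View pics/sz.png

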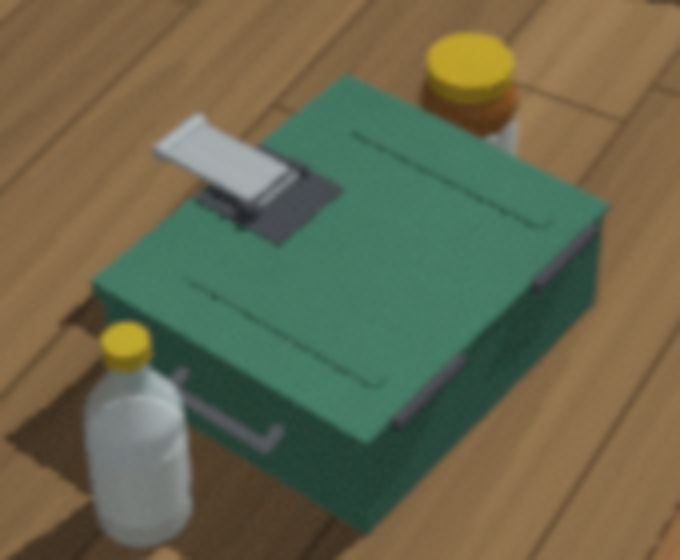

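play_rows(
  commands=[
    [[0.005,-0.011,0.02,0.005,0],[0.015,-0.034,0.03,0.014,0],[0.029,-0.066,0.03,0.03,0],[0.045,-0.102,0.03,0.045,0],[0.061,-0.138,0.03,0.06,0],[0.077,-0.174,0.03,0.075,0],[0.093,-0.21,0.03,0.09,0],[0.109,-0.246,0.03,0.105,0],[0.125,-0.282,0.03,0.12,0],[0.141,-0.318,0.03,0.135,0],[0.157,-0.354,0.03,0.15,0],[0.173,-0.39,0.03,0.165,0],[0.189,-0.426,0.03,0.18,0],[0.205,-0.462,0.03,0.2,0],[0.219,-0.494,0.02,0.215,0],[0.23,-0.52,0.01,0.226,0],[0.236,-0.533,0,0.226,0],[0.238,-0.538,0,0.226,0],[0.238,-0.538,0,0.226,0],[0.238,-0.538,0,0.226,0]],
  ],
)

```text
time: 1.77
eef_pos: [0.427, -0.0479, 0.2315]
orientation: [180.0, -0.0, 171.8]
ft_force: [1.0, 1.4, 0.5]
gripper_width: 0.085
```

Run:
```python
from h import *
s=r.get_state()
for k in s: print(k,np.round(s[k],4))
c=snap('top','top1'); snap('scene','scene1')
```

```text
time 1.7667
qpos [-6.41940e+00 -3.07610e+00 -1.29502e+01  8.01551e+01  2.01000e-02
  1.77530e+00]
qd [ 1.263  -0.8133  0.2984 -0.0153 -0.0113 -0.1007]
tau [-8.37500e-01 -3.08286e+01  3.49565e+01 -1.10500e-01 -4.12000e-02
 -2.04000e-02]
eef_pos [ 0.427  -0.0479  0.2315]
orientation [ 1.799808e+02 -2.980000e-02  1.718054e+02]
ft_force [1.0425 1.3961 0.5288]
wrist_torque [-0.019  -0.0063  0.0368]
gripper_width 0.085
```

View pics/scene1.png

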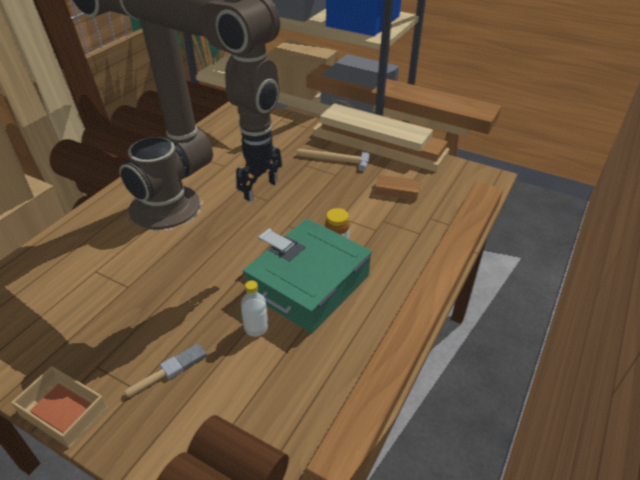

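The scene view shows the open fingers at about (258,185), above and a little left of the paddle at (275,241), with q6 near 0. I'll lower partway, then check.

play_rows(
  commands=[
    [[0,0,-0.01,0,0],[0,0,-0.03,0,0],[0,0,-0.05,0,0],[0,0,-0.07,0,0],[0,0,-0.085,0,0],[0,0,-0.09,0,0],[0,0,-0.09,0,0],[0,0,-0.09,0,0]],
  ],
  grip_force=40,
)

```text
time: 2.53
eef_pos: [0.4273, -0.0479, 0.1417]
orientation: [180.0, 0.0, 171.9]
ft_force: [0.2, -0.4, 0.8]
gripper_width: 0.0853
```

Run:
```python
from h import *
t=snap('top','top2'); s=snap('scene','scene2')
a=cv2.resize(t['pixels'][200:330,270:450,::-1],(540,390),interpolation=2)
b=cv2.resize(s['pixels'][150:280,180:330,::-1],None,fx=4,fy=4,interpolation=2)
cv2.imwrite('pics/a2.png',a);cv2.imwrite('pics/b2.png',b)
```

```text
(no output)
```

View pics/b2.png

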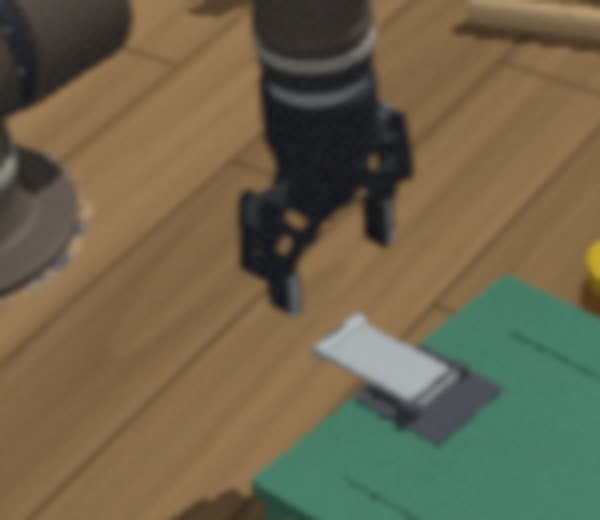

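View pics/a2.png

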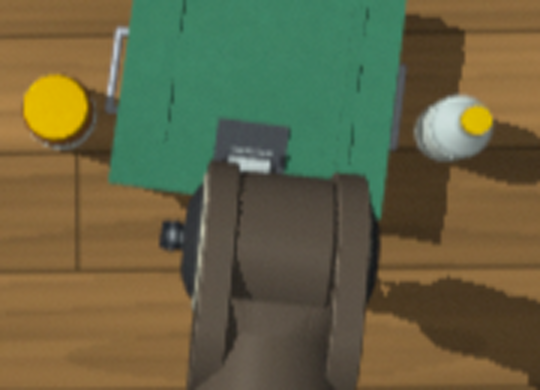

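The zoomed scene view shows the fingertips at (288,305) and (380,238) in the crop. They straddle the lip, whose corners are at (320,350) and (358,317). I'll check the alignment by projection.

Run:
```python
from h import *
s=dict(np.load('/tmp/scene2.npz')); T=np.linalg.inv(s['cam_to_world'])
def pr(p):
    q=T@np.array([*p,1]); return (np.array([s['fx']*q[0]/q[2]+s['cx'],s['fy']*q[1]/q[2]+s['cy']])-[180,150])*4
ex=np.array([.99,-.142,0]);ey=np.array([.142,.99,0])
for L in ([.427,-.048,.102],[.424,-.048,.102]):
    L=np.array(L)
    for sgn in(1,-1): print('lip top front corner',pr(L+ey*.022*sgn-ex*.005+[0,0,.003]))
for z in (.142,.155):
    for sgn in(1,-1): print('finger',z,pr(np.array([.4273,-.0479,z])+ey*.0426*sgn))
```

```text
lip top front corner [351.66920849 310.91195118]
lip top front corner [309.349532   343.79786842]
lip top front corner [348.07778599 309.54160505]
lip top front corner [305.72779645 342.37930903]
finger 0.142 [374.13972834 257.9053286 ]
finger 0.142 [290.75189916 321.48455566]
finger 0.155 [373.18497492 243.2332837 ]
finger 0.155 [289.26045667 306.68992039]
```

play_rows(
  commands=[
    [[0.003,0,-0.01,0,0],[0.003,0,-0.025,0,0],[0.003,0,-0.04,0,0],[0.003,0,-0.052,0,0],[0.003,0,-0.06,0,0],[0.003,0,-0.062,0,0],[0.003,0,-0.062,0,0],[0.003,0,-0.062,0,0]],
  ],
)

```text
time: 3.3
eef_pos: [0.4307, -0.0484, 0.0798]
orientation: [180.0, 0.0, 171.8]
ft_force: [0.4, 0.4, -0.4]
gripper_width: 0.0853
```

Run:
```python
from h import *
s=snap('scene','scene3')
b=cv2.resize(s['pixels'][150:280,180:330,::-1],None,fx=4,fy=4,interpolation=2)
cv2.imwrite('pics/b3.png',b)
```

```text
(no output)
```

View pics/b3.png

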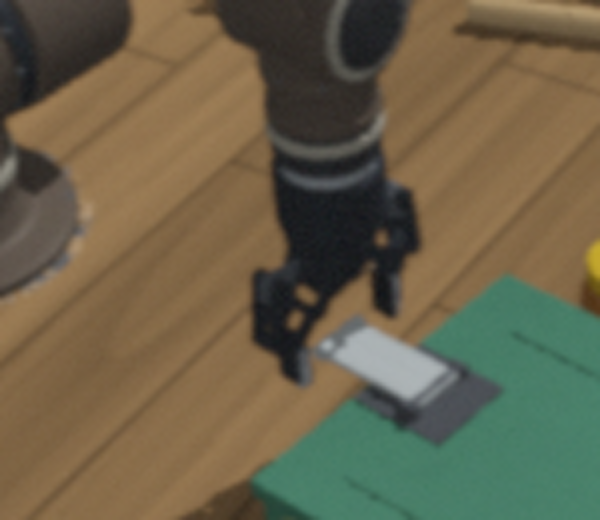

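The fingers now straddle the lip: tips at (300,380) and (388,310), lip between (320,350) and (358,317). Closing.

play_rows(
  commands=[
    [[0,0,0,0,0.3],[0,0,0,0,0.4],[0,0,0,0,0.45],[0,0,0,0,0.5],[0,0,0,0,0.6],[0,0,0,0,0.7],[0,0,0,0,0.8],[0,0,0,0,0.8],[0,0,0,0,0.8],[0,0,0,0,0.8]],
  ],
  grip_force=40,
)

```text
time: 4.18
eef_pos: [0.4302, -0.0496, 0.08]
orientation: [-179.8, 0.0, 171.8]
ft_force: [-2.7, -5.9, 4.9]
gripper_width: 0.0436
```

Run:
```python
from h import *
s=snap('scene','scene4')
b=cv2.resize(s['pixels'][150:280,180:330,::-1],None,fx=4,fy=4,interpolation=2)
cv2.imwrite('pics/b4.png',b)
st=r.get_state(); print(st['eef_pos'],st['ft_force'],st['wrist_torque'],st['gripper_width'])
```

```text
[ 0.43020658 -0.0496637   0.08000735] [-3.05917645 -5.55628868  4.75544437] [-1.12634444  0.52429689  0.17989061] 0.043225926989721115
```

View pics/b4.png

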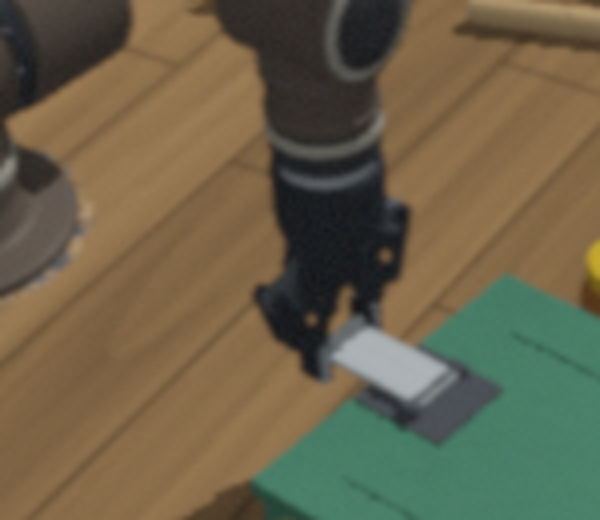

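Pinched at 43.5 mm, the bar's length. Now I lift the paddle along its arc.

play_rows(
  commands=[
    [[0,-0.001,0.003,0,0.8],[0,-0.001,0.006,0,0.8],[0.0005,-0.001,0.009,0,0.8],[0.001,-0.001,0.013,0,0.8],[0.0015,-0.001,0.017,0,0.8],[0.0025,-0.0015,0.021,0,0.8],[0.0035,-0.0015,0.025,0,0.8],[0.005,-0.0015,0.029,0,0.8],[0.005,-0.0015,0.029,0,0.8]],
  ],
)

```text
time: 4.98
eef_pos: [0.4346, -0.0503, 0.1085]
orientation: [-179.9, -0.1, 171.8]
ft_force: [-0.6, -5.5, -7.1]
gripper_width: 0.0425
```

play_rows(
  commands=[
    [[0.0015,-0.0012,0.004,0,0.8],[0.003,-0.0015,0.0075,0,0.8],[0.005,-0.0018,0.011,0,0.8],[0.007,-0.002,0.0145,0,0.8],[0.009,-0.0022,0.0175,0,0.8],[0.009,-0.0022,0.0175,0,0.8],[0.009,-0.0022,0.0175,0,0.8]],
  ],
)

```text
time: 5.57
eef_pos: [0.4435, -0.0519, 0.126]
orientation: [180.0, -0.1, 171.8]
ft_force: [-4.7, -1.0, -4.9]
gripper_width: 0.043
```

Run:
```python
from h import *
s=snap('scene','scene5')
b=cv2.resize(s['pixels'][150:280,180:330,::-1],None,fx=4,fy=4,interpolation=2)
cv2.imwrite('pics/b5.png',b)
```

```text
(no output)
```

View pics/b5.png

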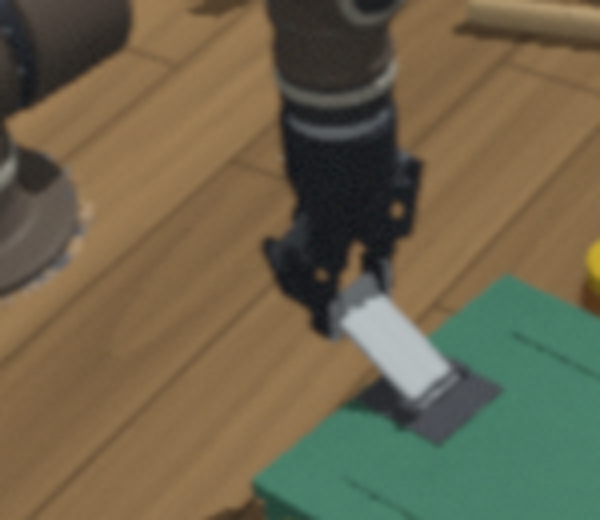

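The paddle is clearly lifted and the lid is still shut, with the lip near (355,295). Now I compute the lid arc.

Run:
```python
import numpy as np
R,a=.2592,.2337
for t in np.r_[0:1.06:.02]:
    s=R*(np.cos(a)-np.cos(t+a))+.0017; z=R*(np.sin(t+a)-np.sin(a))+.002
    print(f"{t:.2f} dx {.99*s:.4f} dy {-.142*s:.4f} dz {z:.4f}  tcpabs {.4435+.99*s:.4f} {-.0519-.142*s:.4f} {.126+z:.4f} tang {np.sin(t+a):.2f},{np.cos(t+a):.2f}")
```

```text
0.00 dx 0.0017 dy -0.0002 dz 0.0020  tcpabs 0.4452 -0.0521 0.1280 tang 0.23,0.97
0.02 dx 0.0029 dy -0.0004 dz 0.0070  tcpabs 0.4464 -0.0523 0.1330 tang 0.25,0.97
0.04 dx 0.0043 dy -0.0006 dz 0.0120  tcpabs 0.4478 -0.0525 0.1380 tang 0.27,0.96
0.06 dx 0.0057 dy -0.0008 dz 0.0170  tcpabs 0.4492 -0.0527 0.1430 tang 0.29,0.96
0.08 dx 0.0072 dy -0.0010 dz 0.0220  tcpabs 0.4507 -0.0529 0.1480 tang 0.31,0.95
0.10 dx 0.0089 dy -0.0013 dz 0.0269  tcpabs 0.4524 -0.0532 0.1529 tang 0.33,0.94
0.12 dx 0.0106 dy -0.0015 dz 0.0318  tcpabs 0.4541 -0.0534 0.1578 tang 0.35,0.94
0.14 dx 0.0124 dy -0.0018 dz 0.0366  tcpabs 0.4559 -0.0537 0.1626 tang 0.37,0.93
0.16 dx 0.0143 dy -0.0021 dz 0.0414  tcpabs 0.4578 -0.0540 0.1674 tang 0.38,0.92
0.18 dx 0.0164 dy -0.0023 dz 0.0462  tcpabs 0.4599 -0.0542 0.1722 tang 0.40,0.92
0.20 dx 0.0185 dy -0.0026 dz 0.0509  tcpabs 0.4620 -0.0545 0.1769 tang 0.42,0.91
0.22 dx 0.0207 dy -0.0030 dz 0.0556  tcpabs 0.4642 -0.0549 0.1816 tang 0.44,0.90
0.24 dx 0.0230 dy -0.0033 dz 0.0602  tcpabs 0.4665 -0.0552 0.1862 tang 0.46,0.89
0.26 dx 0.0254 dy -0.0036 dz 0.0648  tcpabs 0.4
[... 2492 characters left out ...]
 0.1746  tcpabs 0.5816 -0.0717 0.3006 tang 0.90,0.44
0.90 dx 0.1427 dy -0.0205 dz 0.1768  tcpabs 0.5862 -0.0724 0.3028 tang 0.91,0.42
0.92 dx 0.1474 dy -0.0211 dz 0.1790  tcpabs 0.5909 -0.0730 0.3050 tang 0.91,0.41
0.94 dx 0.1521 dy -0.0218 dz 0.1810  tcpabs 0.5956 -0.0737 0.3070 tang 0.92,0.39
0.96 dx 0.1568 dy -0.0225 dz 0.1830  tcpabs 0.6003 -0.0744 0.3090 tang 0.93,0.37
0.98 dx 0.1616 dy -0.0232 dz 0.1848  tcpabs 0.6051 -0.0751 0.3108 tang 0.94,0.35
1.00 dx 0.1664 dy -0.0239 dz 0.1866  tcpabs 0.6099 -0.0758 0.3126 tang 0.94,0.33
1.02 dx 0.1713 dy -0.0246 dz 0.1883  tcpabs 0.6148 -0.0765 0.3143 tang 0.95,0.31
1.04 dx 0.1762 dy -0.0253 dz 0.1898  tcpabs 0.6197 -0.0772 0.3158 tang 0.96,0.29
```

play_rows(
  commands=[
    [[0.001,0,0.001,0,0.8],[0.0017,-0.0002,0.002,0,0.8],[0.0023,-0.0003,0.0045,0,0.8],[0.003,-0.0004,0.007,0,0.8],[0.0036,-0.0005,0.0095,0,0.8],[0.0043,-0.0006,0.012,0,0.8],[0.0043,-0.0006,0.012,0,0.8],[0.0043,-0.0006,0.012,0,0.8]],
  ],
)

```text
time: 6.28
eef_pos: [0.4485, -0.0525, 0.138]
orientation: [180.0, -0.0, 171.8]
ft_force: [-4.0, -1.1, -6.3]
gripper_width: 0.0431
```

play_rows(
  commands=[
    [[0.0014,-0.0002,0.005,0,0.8],[0.003,-0.0004,0.01,0,0.8],[0.0046,-0.0007,0.015,0,0.8],[0.0063,-0.001,0.02,0,0.8],[0.0081,-0.0012,0.0246,0,0.8],[0.01,-0.0015,0.0294,0,0.8],[0.012,-0.0017,0.0342,0,0.8],[0.0142,-0.002,0.039,0,0.8],[0.0164,-0.0024,0.0436,0,0.8],[0.0187,-0.0027,0.0482,0,0.8],[0.021,-0.003,0.0528,0,0.8],[0.0235,-0.0034,0.0573,0,0.8],[0.026,-0.0038,0.0618,0,0.8],[0.0287,-0.0041,0.0663,0,0.8],[0.0315,-0.0045,0.0707,0,0.8],[0.0343,-0.005,0.075,0,0.8],[0.0372,-0.0054,0.0792,0,0.8],[0.0402,-0.0058,0.0835,0,0.8],[0.0402,-0.0058,0.0835,0,0.8],[0.0402,-0.0058,0.0835,0,0.8]],
  ],
)

```text
time: 7.95
eef_pos: [0.4888, -0.0584, 0.222]
orientation: [180.0, 0.0, 171.8]
ft_force: [-5.6, 0.1, -3.8]
gripper_width: 0.0428
```

Run:
```python
from h import *
s=snap('scene','scene6')
cv2.imwrite('pics/b6.png',cv2.resize(s['pixels'][120:320,180:400,::-1],None,fx=3,fy=3,interpolation=2))
```

```text
(no output)
```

View pics/b6.png

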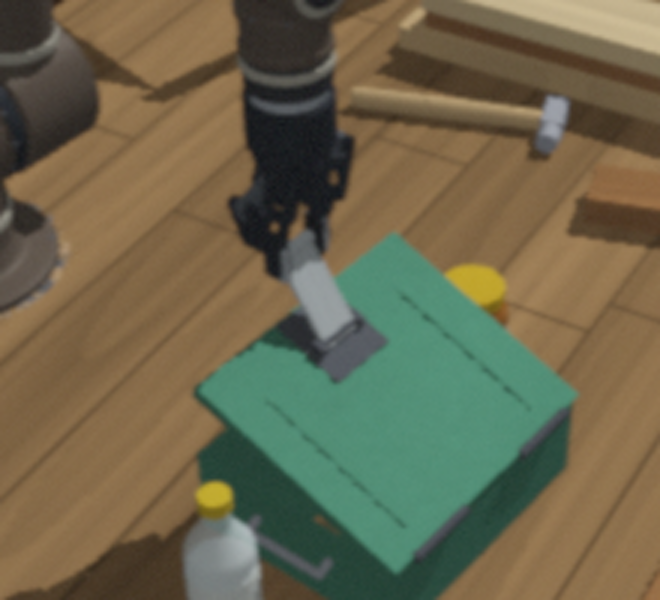

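The lid is up about 0.4 rad, the paddle is still gripped, and nothing else has moved. Continuing.

play_rows(
  commands=[
    [[0.0031,-0.0004,0.0041,0,0.8],[0.0063,-0.0009,0.0082,0,0.8],[0.0095,-0.0013,0.0122,0,0.8],[0.0128,-0.0018,0.0162,0,0.8],[0.0162,-0.0023,0.02,0,0.8],[0.0197,-0.0028,0.0239,0,0.8],[0.0233,-0.0033,0.0276,0,0.8],[0.0269,-0.0038,0.0313,0,0.8],[0.0269,-0.0038,0.0313,0,0.8],[0.0269,-0.0038,0.0313,0,0.8]],
  ],
)

```text
time: 8.83
eef_pos: [0.516, -0.0623, 0.2534]
orientation: [-180.0, 0.0, 171.8]
ft_force: [-6.7, -0.5, -3.5]
gripper_width: 0.0421
```

play_rows(
  commands=[
    [[0.0018,-0.0003,0.0018,0,0.8],[0.0037,-0.0006,0.0036,0,0.8],[0.0055,-0.0008,0.0053,0,0.8],[0.0074,-0.0011,0.0071,0,0.8],[0.0093,-0.0014,0.0088,0,0.8],[0.0113,-0.0017,0.0105,0,0.8],[0.0113,-0.0017,0.0105,0,0.8]],
  ],
)

```text
time: 9.42
eef_pos: [0.5273, -0.064, 0.2638]
orientation: [180.0, 0.0, 171.8]
ft_force: [-5.5, -1.4, -3.9]
gripper_width: 0.0424
```

play_rows(
  commands=[
    [[0.0013,-0.0002,0.0012,0,0.8],[0.0026,-0.0004,0.0023,0,0.8],[0.0039,-0.0006,0.0034,0,0.8],[0.0039,-0.0006,0.0034,0,0.8]],
  ],
)

```text
time: 9.75
eef_pos: [0.5311, -0.0645, 0.2672]
orientation: [180.0, 0.0, 171.8]
ft_force: [-5.2, -0.3, -3.4]
gripper_width: 0.0428
```

play_rows(
  commands=[
    [[0.0013,-0.0002,0.0011,0,0.8],[0.0026,-0.0004,0.0022,0,0.8],[0.0039,-0.0006,0.0033,0,0.8],[0.0039,-0.0006,0.0033,0,0.8]],
  ],
)

```text
time: 10.08
eef_pos: [0.5349, -0.0651, 0.2705]
orientation: [180.0, 0.0, 171.8]
ft_force: [-6.2, 0.2, -3.1]
gripper_width: 0.0424
```

play_rows(
  commands=[
    [[0.0014,-0.0002,0.0011,0,0.8],[0.0028,-0.0004,0.0022,0,0.8],[0.0041,-0.0006,0.0032,0,0.8],[0.0041,-0.0006,0.0032,0,0.8]],
  ],
)

```text
time: 10.42
eef_pos: [0.539, -0.0657, 0.2738]
orientation: [180.0, 0.0, 171.8]
ft_force: [-6.6, 0.0, -1.7]
gripper_width: 0.0424
```

play_rows(
  commands=[
    [[0.0014,-0.0002,0.0011,0,0.8],[0.0028,-0.0004,0.0021,0,0.8],[0.0041,-0.0006,0.0031,0,0.8],[0.0041,-0.0006,0.0031,0,0.8]],
  ],
)

```text
time: 10.75
eef_pos: [0.5432, -0.0663, 0.2769]
orientation: [180.0, 0.0, 171.8]
ft_force: [-6.1, 0.2, -2.7]
gripper_width: 0.0428
```

play_rows(
  commands=[
    [[0.0014,-0.0002,0.001,0,0.8],[0.0028,-0.0004,0.0021,0,0.8],[0.0041,-0.0006,0.0031,0,0.8],[0.0041,-0.0006,0.0031,0,0.8]],
  ],
)

```text
time: 11.08
eef_pos: [0.5473, -0.0669, 0.2801]
orientation: [180.0, 0.1, 171.8]
ft_force: [-5.5, 0.1, -3.9]
gripper_width: 0.0427
```

play_rows(
  commands=[
    [[0.0014,-0.0002,0.001,0,0.8],[0.0028,-0.0004,0.002,0,0.8],[0.0042,-0.0006,0.0029,0,0.8],[0.0042,-0.0006,0.0029,0,0.8]],
  ],
)

```text
time: 11.42
eef_pos: [0.5515, -0.0674, 0.283]
orientation: [180.0, 0.1, 171.8]
ft_force: [-5.5, 0.5, -2.9]
gripper_width: 0.0426
```

Tangential is about 6 N, still only swinging (θ ≈ 0.74).

play_rows(
  commands=[
    [[0.0014,-0.0002,0.001,0,0.8],[0.0028,-0.0004,0.002,0,0.8],[0.0043,-0.0006,0.0029,0,0.8],[0.0043,-0.0006,0.0029,0,0.8]],
  ],
)

```text
time: 11.75
eef_pos: [0.5558, -0.0681, 0.2859]
orientation: [180.0, 0.1, 171.8]
ft_force: [-5.6, -0.2, -2.5]
gripper_width: 0.043
```

play_rows(
  commands=[
    [[0.0014,-0.0002,0.0009,0,0.8],[0.0029,-0.0004,0.0019,0,0.8],[0.0043,-0.0006,0.0028,0,0.8],[0.0043,-0.0006,0.0028,0,0.8]],
  ],
)

```text
time: 12.08
eef_pos: [0.5602, -0.0687, 0.2887]
orientation: [180.0, 0.1, 171.8]
ft_force: [-5.5, -0.4, -3.2]
gripper_width: 0.0425
```

play_rows(
  commands=[
    [[0.0015,-0.0002,0.0009,0,0.8],[0.003,-0.0004,0.0018,0,0.8],[0.0044,-0.0006,0.0027,0,0.8],[0.0044,-0.0006,0.0027,0,0.8]],
  ],
)

```text
time: 12.42
eef_pos: [0.5644, -0.0693, 0.2915]
orientation: [180.0, 0.1, 171.8]
ft_force: [-6.8, -0.2, -2.2]
gripper_width: 0.043
```

play_rows(
  commands=[
    [[0.0015,-0.0002,0.0009,0,0.8],[0.003,-0.0004,0.0018,0,0.8],[0.0045,-0.0006,0.0026,0,0.8],[0.0045,-0.0006,0.0026,0,0.8]],
  ],
)

```text
time: 12.75
eef_pos: [0.569, -0.07, 0.2942]
orientation: [180.0, 0.1, 171.8]
ft_force: [-5.8, 0.2, -2.4]
gripper_width: 0.0424
```

play_rows(
  commands=[
    [[0.0015,-0.0002,0.0009,0,0.8],[0.003,-0.0004,0.0017,0,0.8],[0.0045,-0.0006,0.0025,0,0.8],[0.0045,-0.0006,0.0025,0,0.8]],
  ],
)

```text
time: 13.08
eef_pos: [0.5735, -0.0706, 0.2967]
orientation: [180.0, 0.1, 171.8]
ft_force: [-6.9, 0.9, -1.2]
gripper_width: 0.0426
```

play_rows(
  commands=[
    [[0.0015,-0.0002,0.0008,0,0.8],[0.003,-0.0004,0.0016,0,0.8],[0.0045,-0.0006,0.0024,0,0.8],[0.0045,-0.0006,0.0024,0,0.8]],
  ],
)

```text
time: 13.42
eef_pos: [0.578, -0.0713, 0.2991]
orientation: [-180.0, 0.1, 171.8]
ft_force: [-6.6, -1.8, -1.7]
gripper_width: 0.0423
```

play_rows(
  commands=[
    [[0.0015,-0.0002,0.0008,0,0.8],[0.003,-0.0004,0.0016,0,0.8],[0.0046,-0.0007,0.0024,0,0.8],[0.0046,-0.0007,0.0024,0,0.8]],
  ],
)

```text
time: 13.75
eef_pos: [0.5827, -0.0719, 0.3016]
orientation: [-180.0, 0.1, 171.8]
ft_force: [-6.4, -0.0, -1.4]
gripper_width: 0.0427
```

play_rows(
  commands=[
    [[0.0015,-0.0002,0.0007,0,0.8],[0.003,-0.0004,0.0014,0,0.8],[0.0046,-0.0007,0.0022,0,0.8],[0.0046,-0.0007,0.0022,0,0.8]],
  ],
)

```text
time: 14.08
eef_pos: [0.5872, -0.0726, 0.3036]
orientation: [180.0, 0.1, 171.8]
ft_force: [-6.6, 0.1, -2.0]
gripper_width: 0.0423
```

play_rows(
  commands=[
    [[0.0015,-0.0002,0.0007,0,0.8],[0.003,-0.0004,0.0014,0,0.8],[0.0046,-0.0007,0.0022,0,0.8],[0.0046,-0.0007,0.0022,0,0.8]],
  ],
)

```text
time: 14.42
eef_pos: [0.5913, -0.0731, 0.305]
orientation: [180.0, -0.0, 171.8]
ft_force: [-6.4, -0.1, -5.7]
gripper_width: 0.0427
```

play_rows(
  commands=[
    [[0,0,0,0,0.8],[0,0,0,0,0.8]],
  ],
)

```text
time: 14.58
eef_pos: [0.5914, -0.0732, 0.305]
orientation: [180.0, -0.0, 171.8]
ft_force: [-6.1, -0.4, -5.6]
gripper_width: 0.0423
```

Run:
```python
from h import *
s=snap('scene','scene7')
cv2.imwrite('pics/b7.png',cv2.resize(s['pixels'][60:300,180:400,::-1],None,fx=2.5,fy=2.5,interpolation=2))
# lid plane angle from depth
P=cloud(s); hsv=cv2.cvtColor(s['pixels'],cv2.COLOR_RGB2HSV)
g=(cv2.inRange(hsv,(65,80,60),(95,255,255))>0)&(P[...,2]>.1)
g=cv2.erode(g.astype(np.uint8),np.ones((5,5)))>0
A=P[g]; 
for _ in range(4):
    c=A.mean(0); n=np.linalg.svd(A-c,full_matrices=False)[2][2]; A=A[abs((A-c)@n)<.004]
n*=np.sign(n[2]); print(len(A),n,'theta',np.arccos(n[2]))
```

```text
469 [0.90729986 0.01267484 0.42029312] theta 1.137027997136468
```

View pics/b7.png

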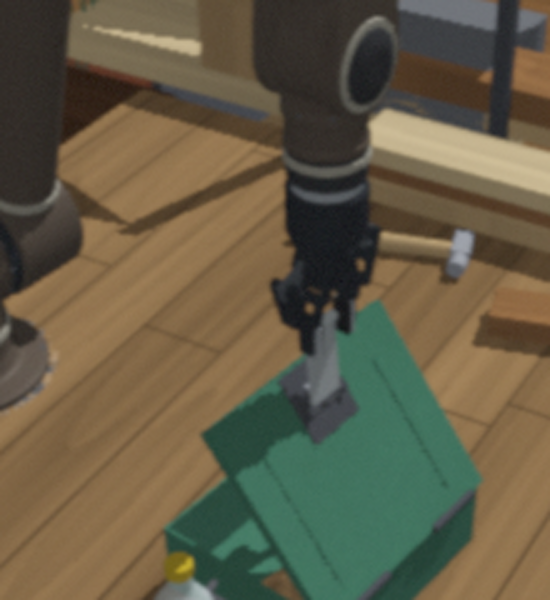

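The lid stands near 0.9 rad with the paddle almost vertical between the pads. My plane fit mixed in other faces, so I'll refit inside the lid outline.

```bash
cat >> h.py <<'E'
def theta(s,poly):
    P=cloud(s); m=np.zeros((480,640),np.uint8); cv2.fillPoly(m,[np.int32(poly)],1)
    hsv=cv2.cvtColor(s['pixels'],cv2.COLOR_RGB2HSV)
    g=(cv2.inRange(hsv,(65,60,40),(95,255,255))>0)&(m>0)&(s['depth']>0)
    A=P[g]
    for t in(.02,.01,.006,.005,.005):
        c=A.mean(0); n=np.linalg.svd(A-c,full_matrices=False)[2][2]; A=A[abs((A-c)@n)<t]
    n=n*np.sign(n[2]); return len(A),n.round(4),np.arccos(n[2]),np.degrees(np.arctan2(n[1],n[0]))
E
python3 - <<'E'
from h import *
s=dict(np.load('/tmp/scene7.npz'))
z=np.array([[375,325],[465,475],[345,560],[275,470],[360,400]]); print(theta(s,z/2.5+[180,60]))
s=dict(np.load('/tmp/scene6.npz'))
z=np.array([[395,260],[560,395],[400,555],[300,470],[390,345]]); print(theta(s,z/3+[180,120]))
s=dict(np.load('/tmp/scene0.npz'))
z=np.array([[355,90],[590,205],[370,425],[250,350],[340,190]]); print(theta(s,z/4+[220,200]))
E
```

```text
(3105, array([ 0.7678, -0.1114,  0.6309]), np.float64(0.8880424652332638), np.float64(-8.253992378015244))
(3805, array([ 0.3724, -0.0532,  0.9266]), np.float64(0.3856579432205485), np.float64(-8.134277698284427))
(3454, array([8.e-04, 2.e-04, 1.e+00]), np.float64(0.000876356469348465), np.float64(16.490244362140608))
```

play_rows(
  commands=[
    [[0.001,-0.0001,0.0004,0,0.8],[0.002,-0.0003,0.0008,0,0.8],[0.002,-0.0003,0.0008,0,0.8],[0.002,-0.0003,0.0008,0,0.8]],
  ],
)

```text
time: 14.97
eef_pos: [0.5929, -0.0734, 0.3057]
orientation: [180.0, -0.1, 171.8]
ft_force: [-9.0, 0.3, -5.9]
gripper_width: 0.0423
```

Run:
```python
from h import *
s=snap('scene','scene8')
z=np.array([[375,325],[465,475],[345,560],[275,470],[360,400]]); print(theta(s,z/2.5+[180,60]))
st=r.get_state(); print(st['eef_pos'],st['ft_force'],st['wrist_torque'],st['qpos'])
```

```text
(3128, array([ 0.7707, -0.1118,  0.6274]), np.float64(0.8926353915159435), np.float64(-8.256718714756973))
[ 0.59285175 -0.07334145  0.305699  ] [-7.29932008 -0.02266917 -5.52937978] [ 0.07253007  1.7624791  -0.15167487] [-7.05921098e+00  1.63935007e+01  1.84804971e+01  9.21765189e+01
  1.41578625e-02  1.13774058e+00]
```

play_rows(
  commands=[
    [[0.001,-0.0001,0.0004,0,0.8],[0.002,-0.0003,0.0008,0,0.8],[0.002,-0.0003,0.0008,0,0.8],[0.002,-0.0003,0.0008,0,0.8]],
  ],
)

```text
time: 15.35
eef_pos: [0.5945, -0.0736, 0.3064]
orientation: [180.0, -0.1, 171.8]
ft_force: [-9.9, 0.5, -5.0]
gripper_width: 0.0425
```

Run:
```python
from h import *
s=snap('scene','scene9')
z=np.array([[375,325],[465,475],[345,560],[275,470],[360,400]]); print(theta(s,z/2.5+[180,60]))
st=r.get_state(); print(st['eef_pos'],st['ft_force'],st['wrist_torque'])
```

```text
(3115, array([ 0.7762, -0.1129,  0.6203]), np.float64(0.9016461140558786), np.float64(-8.276485254151094))
[ 0.59445575 -0.07360607  0.30639878] [-9.51041804  0.38031538 -5.76085747] [ 0.14738949  2.07144157 -0.10937793]
```

Pull at the lip is about 4.5 N over swinging, and the lid yielded 0.0136 rad for about 3 N more. That matches the stay's rubber, at about 15 N. Now I lower the paddle gently along its own arc, still gripped, so it doesn't snap back.

play_rows(
  commands=[
    [[-0.003,0.0004,-0.0002,0,0.8],[-0.006,0.0009,-0.0006,0,0.8],[-0.0083,0.0012,-0.001,0,0.8],[-0.011,0.0016,-0.0015,0,0.8],[-0.0138,0.002,-0.0021,0,0.8],[-0.0165,0.0024,-0.0029,0,0.8],[-0.0165,0.0024,-0.0029,0,0.8],[-0.0165,0.0024,-0.0029,0,0.8]],
  ],
  grip_force=30,
)

```text
time: 16.07
eef_pos: [0.5793, -0.0714, 0.3042]
orientation: [180.0, 0.1, 171.8]
ft_force: [-4.5, -0.8, -0.9]
gripper_width: 0.0425
```

Run:
```python
from h import *
s=snap('scene','scene10')
z=np.array([[375,325],[465,475],[345,560],[275,470],[360,400]]); print(theta(s,z/2.5+[180,60]))
st=r.get_state(); print(st['eef_pos'],st['ft_force'],st['wrist_torque'])
```

```text
(3115, array([ 0.7753, -0.1117,  0.6217]), np.float64(0.8998841687522589), np.float64(-8.195674916947112))
[ 0.57933445 -0.07142281  0.30410524] [-2.98642643 -0.99417519 -0.12715402] [-0.0478646   0.64635065 -0.1544225 ]
```

play_rows(
  commands=[
    [[-0.0027,0.0004,-0.0008,0,0.8],[-0.0053,0.0008,-0.0017,0,0.8],[-0.008,0.0012,-0.0027,0,0.8],[-0.0105,0.0015,-0.0038,0,0.8],[-0.0131,0.0019,-0.0049,0,0.8],[-0.0157,0.0023,-0.0061,0,0.8],[-0.0157,0.0023,-0.0061,0,0.8]],
  ],
)

```text
time: 16.7
eef_pos: [0.563, -0.0691, 0.2979]
orientation: [-180.0, 0.1, 171.8]
ft_force: [-3.3, 0.2, 5.4]
gripper_width: 0.0423
```

Run:
```python
from h import *
s=snap('scene','scene11')
cv2.imwrite('pics/b11.png',cv2.resize(s['pixels'][60:300,180:400,::-1],None,fx=2.5,fy=2.5,interpolation=2))
z=np.array([[375,325],[465,475],[345,560],[275,470],[360,400]]); print(theta(s,z/2.5+[180,60]))
st=r.get_state(); print(st['eef_pos'],st['ft_force'],st['wrist_torque'])
```

```text
(3087, array([ 0.7654, -0.1108,  0.634 ]), np.float64(0.8841010097828889), np.float64(-8.235801122833147))
[ 0.5631473  -0.06909358  0.29794929] [-1.31628308 -1.41366247  6.27669766] [-0.24466451  0.34783651  0.04241043]
```

View pics/b11.png

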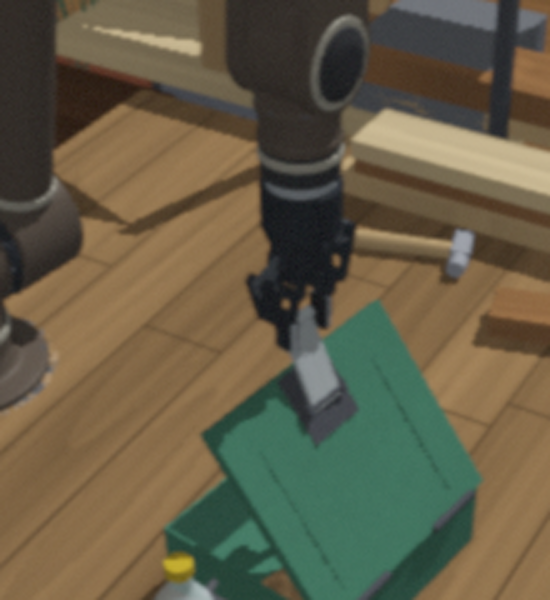

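The lid sank from 0.900 to 0.884 because my lowering arc was about 3 mm too tight and pushed down on the paddle. I'll go back up, press again, and come down on a corrected arc.

play_rows(
  commands=[
    [[0,0,0.0015,0,0.8],[0.002,-0.0003,0.003,0,0.8],[0.005,-0.0007,0.005,0,0.8],[0.008,-0.0011,0.0062,0,0.8],[0.012,-0.0017,0.0072,0,0.8],[0.016,-0.0023,0.008,0,0.8],[0.02,-0.0028,0.0086,0,0.8],[0.024,-0.0034,0.009,0,0.8],[0.027,-0.0038,0.009,0,0.8],[0.029,-0.0041,0.009,0,0.8],[0.029,-0.0041,0.009,0,0.8],[0.029,-0.0041,0.009,0,0.8]],
  ],
)

```text
time: 17.75
eef_pos: [0.5915, -0.0731, 0.3061]
orientation: [-180.0, -0.1, 171.8]
ft_force: [-6.3, -1.4, -13.6]
gripper_width: 0.0423
```

```bash
cat > q.py <<'E'
import sys
from h import *
s=snap('scene',sys.argv[1])
cv2.imwrite(f'pics/z{sys.argv[1]}.png',cv2.resize(s['pixels'][60:300,180:400,::-1],None,fx=2.5,fy=2.5,interpolation=2))
z=np.array([[375,325],[465,475],[345,560],[275,470],[360,400]]); t=theta(s,z/2.5+[180,60]); print(t)
st=r.get_state(); e=st['eef_pos']; print(e,st['ft_force'])
th=t[2]; p=np.array([-182*np.cos(th)+12*np.sin(th),182*np.sin(th)+12*np.cos(th)])
q=np.array([-267+(e[0]-.4302)/.99*1e3,12+(e[2]-.080)*1e3])-p; print('rel pivot',q,np.hypot(*q),'e',np.arctan2(q[1],-q[0]))
E
python3 q.py s12
```

```text
(3100, array([ 0.7737, -0.1123,  0.6235]), np.float64(0.8975771777810028), np.float64(-8.255798698275196))
[ 0.59146809 -0.07312651  0.30615573] [ -5.79406293  -0.85993852 -13.70256439]
rel pivot [-6.67263595e-03  8.83826777e+01] 88.38267798857359 e 1.5707208296940032
```

play_rows(
  commands=[
    [[-0.003,0.0004,-0.0008,0,0.8],[-0.006,0.0009,-0.0018,0,0.8],[-0.009,0.0013,-0.0028,0,0.8],[-0.012,0.0017,-0.0035,0,0.8],[-0.015,0.0021,-0.0041,0,0.8],[-0.018,0.0026,-0.0047,0,0.8],[-0.018,0.0026,-0.0047,0,0.8]],
  ],
)

```text
time: 18.38
eef_pos: [0.5743, -0.0707, 0.3027]
orientation: [-180.0, 0.1, 171.8]
ft_force: [-3.3, -1.4, 0.1]
gripper_width: 0.0427
```

```bash
python3 q.py s13
```

```text
(3124, array([ 0.7739, -0.1112,  0.6235]), np.float64(0.8976273452279603), np.float64(-8.17898144750034))
[ 0.57445812 -0.07066953  0.30272216] [-3.11923731 -2.71615604 -0.2733188 ]
rel pivot [-17.19597038  84.94388682] 86.66697932223452 e 1.3710565101257417
```

play_rows(
  commands=[
    [[-0.0022,0.0003,-0.0003,0,0.8],[-0.0044,0.0006,-0.0006,0,0.8],[-0.0065,0.0009,-0.0012,0,0.8],[-0.0085,0.0012,-0.0018,0,0.8],[-0.0085,0.0012,-0.0018,0,0.8]],
  ],
)

```text
time: 18.85
eef_pos: [0.5659, -0.0695, 0.2996]
orientation: [-180.0, 0.0, 171.8]
ft_force: [0.4, -2.3, -4.2]
gripper_width: 0.0422
```

```bash
python3 q.py s14
```

```text
(3097, array([ 0.7699, -0.1119,  0.6283]), np.float64(0.8913962786420414), np.float64(-8.26985924364627))
[ 0.56603108 -0.0694586   0.29970536] [ 0.67838276 -2.67462035 -4.48963431]
rel pivot [-24.7768766   82.57857244] 86.21551044282548 e 1.2793028162750097
```

```bash
python3 q.py s15;python3 q.py s16;python3 q.py s17
```

```text
(3119, array([ 0.7706, -0.1114,  0.6275]), np.float64(0.8925048082636954), np.float64(-8.223514831675653))
[ 0.5660468  -0.06948224  0.29969648] [ 1.02156758 -1.95964536 -3.62939821]
rel pivot [-24.92637856  82.45336577] 86.13873620435334 e 1.2772227099500721
(3113, array([ 0.7698, -0.1123,  0.6284]), np.float64(0.8913400580632883), np.float64(-8.30033191904296))
[ 0.56607665 -0.06947608  0.29969989] [ 0.11962594 -2.81845626 -3.75650759]
rel pivot [-24.72246479  82.57901392] 86.20031209177635 e 1.2799088856044487
(3114, array([ 0.7715, -0.1125,  0.6262]), np.float64(0.8940823068696305), np.float64(-8.299555219070095))
[ 0.56606885 -0.06949535  0.2996955 ] [ 1.29645461 -2.48113513 -4.31010557]
rel pivot [-25.1396659   82.28716772] 86.04173854776657 e 1.274290924488931
```

play_rows(
  commands=[
    [[-0.002,0.0003,-0.0007,0,0.8],[-0.004,0.0006,-0.0014,0,0.8],[-0.006,0.0009,-0.0022,0,0.8],[-0.008,0.0011,-0.003,0,0.8],[-0.008,0.0011,-0.003,0,0.8]],
  ],
)

```text
time: 19.47
eef_pos: [0.5576, -0.0683, 0.2966]
orientation: [-180.0, -0.0, 171.8]
ft_force: [3.3, -3.2, -6.1]
gripper_width: 0.0424
```

```bash
python3 q.py s18; python3 q.py s19
```

```text
(3094, array([ 0.7685, -0.1111,  0.6301]), np.float64(0.8891492071516071), np.float64(-8.227529838109573))
[ 0.55779428 -0.06834805  0.29667225] [ 3.28363434 -2.8149833  -7.30895061]
rel pivot [-32.76204661  79.78182803] 86.24669142203864 e 1.181146636228425
(3104, array([ 0.7694, -0.111 ,  0.629 ]), np.float64(0.8904667528949889), np.float64(-8.206140494767276))
[ 0.55786835 -0.06837655  0.29669996] [ 3.26743514 -2.12430855 -6.84311385]
rel pivot [-32.88348951  79.67085599] 86.19030790905279 e 1.1793541583653915
```

play_rows(
  commands=[
    [[-0.0018,0.0003,-0.0012,0,0.8],[-0.0036,0.0005,-0.0023,0,0.8],[-0.0055,0.0008,-0.0034,0,0.8],[-0.0074,0.0011,-0.0046,0,0.8],[-0.0074,0.0011,-0.0046,0,0.8]],
  ],
)

```text
time: 19.98
eef_pos: [0.5499, -0.0672, 0.2927]
orientation: [-180.0, 0.0, 171.8]
ft_force: [1.6, -2.0, -1.4]
gripper_width: 0.0424
```

```bash
python3 q.py s20; python3 q.py s21
```

```text
(3108, array([ 0.7658, -0.11  ,  0.6336]), np.float64(0.8846392185131084), np.float64(-8.172739391543127))
[ 0.55008607 -0.06722378  0.29274788] [-0.13467909 -1.57008493 -0.21498369]
rel pivot [-39.87769389  76.33411894] 86.12275067667166 e 1.0893820019829785
(3113, array([ 0.7651, -0.1108,  0.6343]), np.float64(0.8836801927616453), np.float64(-8.237103222853557))
[ 0.55015882 -0.06723389  0.29275181] [-0.44512953 -2.38227101  0.98444809]
rel pivot [-39.66193411  76.4397964 ] 86.11684788863666 e 1.0921708779434145
```

View pics/zs21.png

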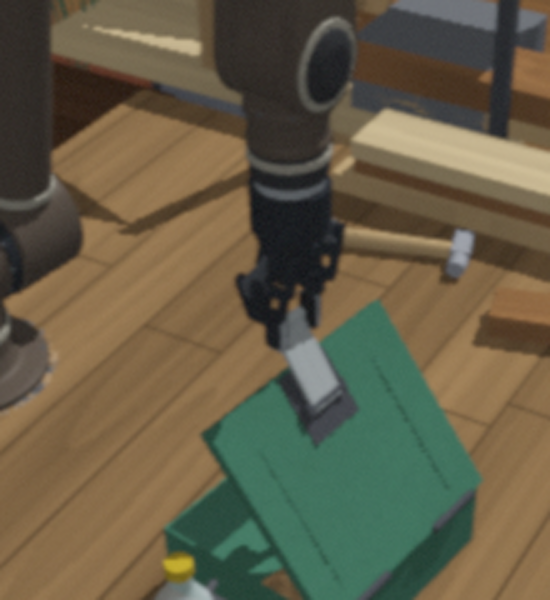

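The lid is near 0.884 with the paddle almost down, so contact may be only light. I'll finish lowering and release. Then I'll press the lid's free edge directly with closed fingers, off to one side of the paddle, and back straight off.

play_rows(
  commands=[
    [[-0.0018,0.0003,-0.0009,0,0.8],[-0.0036,0.0005,-0.0018,0,0.8],[-0.0055,0.0008,-0.0029,0,0.8],[-0.0074,0.001,-0.004,0,0.8],[-0.0088,0.0012,-0.005,0,0.8],[-0.0088,0.0012,-0.005,0,0.8]],
  ],
)

```text
time: 20.58
eef_pos: [0.5414, -0.0659, 0.2872]
orientation: [180.0, 0.0, 171.8]
ft_force: [2.4, -2.2, -0.5]
gripper_width: 0.0422
```

```bash
python3 q.py s22; python3 q.py s23
```

```text
(3127, array([ 0.7622, -0.1107,  0.6378]), np.float64(0.8791843993443831), np.float64(-8.262110667221961))
[ 0.54148424 -0.06590292  0.28725286] [ 1.60880525 -1.68552753  0.50943837]
rel pivot [-47.7584316   71.41965446] 85.91644098434514 e 0.9813863003682467
(3117, array([ 0.7623, -0.1104,  0.6378]), np.float64(0.879195441746786), np.float64(-8.24240450451355))
[ 0.54158514 -0.06595976  0.28731404] [ 1.69487184 -2.83565485 -0.91401307]
rel pivot [-47.65814298  71.47965557] 85.91064981959467 e 0.9827449176591753
```

View pics/zs23.png

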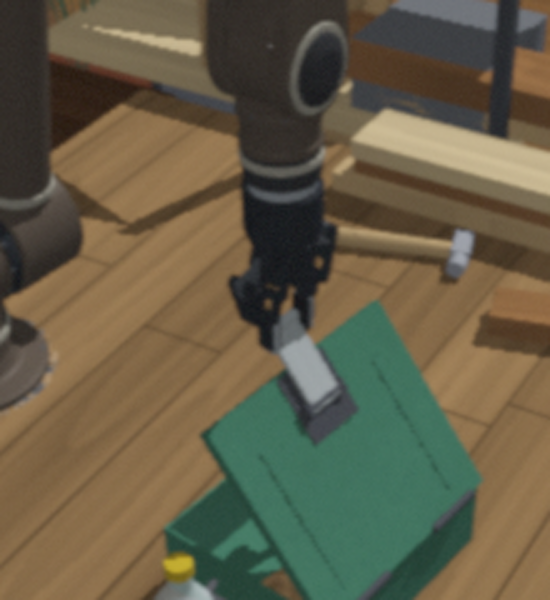

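The paddle is nearly down on the lid, around (305,365) in the crop, and the lid is at about 0.879. Release and rise.

play_rows(
  commands=[
    [[0,0,0,0,0.4],[0,0,0,0,0.2],[0,0,0,0,0],[0,0,0,0,0],[0,0,0,0,0],[0,0,0,0,0],[0,0,0.01,0,0],[0,0,0.03,0,0],[0,0,0.05,0,0],[-0.02,0,0.065,0,0],[-0.05,0,0.065,0,0],[-0.08,0,0.065,0,0],[-0.1,0,0.065,0,0],[-0.11,0,0.065,0,0],[-0.11,0,0.065,0,0]],
  ],
)

```text
time: 21.93
eef_pos: [0.4301, -0.066, 0.3534]
orientation: [180.0, 0.1, 171.8]
ft_force: [0.6, -0.0, 1.1]
gripper_width: 0.0855
```

```bash
python3 q.py s24; python3 q.py s25
```

```text
(3113, array([ 0.7619, -0.1101,  0.6382]), np.float64(0.8785748581499893), np.float64(-8.226051120796964))
[ 0.43146512 -0.06602582  0.35291467] [-0.02068562  0.33597224  0.8374112 ]
rel pivot [-158.79876155  137.14661559] 209.82430945783167 e 0.712365643780051
(3101, array([ 0.7613, -0.1105,  0.639 ]), np.float64(0.8776495659269727), np.float64(-8.258834314673756))
[ 0.43220139 -0.06606757  0.35244282] [ 0.54999262 -0.04637539 -0.35185618]
rel pivot [-157.91837211  136.77375674] 208.9145107086496 e 0.7137693724734545
```

View pics/zs25.png

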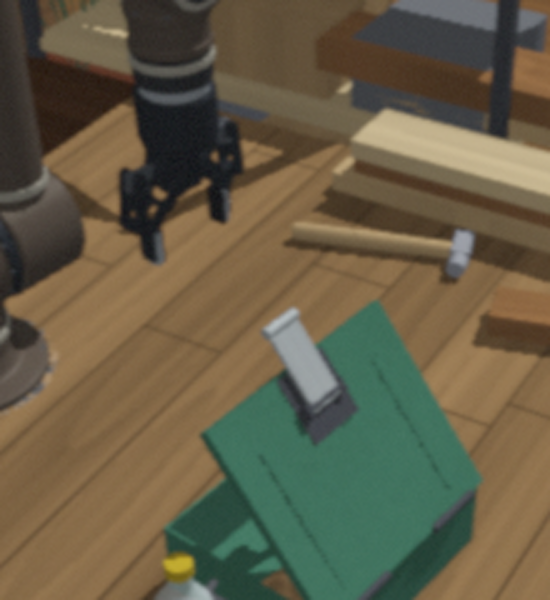

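The lid stands free at about 0.878 rad, the paddle is back down at (300,360) in the crop, and the hand is clear. Next: close the fingers and come in front of the free edge on the −y side.

play_rows(
  commands=[
    [[0.005,-0.01,0,0,0.5],[0.012,-0.025,0,0,1],[0.02,-0.04,0,0,1],[0.028,-0.053,-0.005,0,1],[0.035,-0.062,-0.02,0,1],[0.039,-0.065,-0.04,0,1],[0.039,-0.065,-0.06,0,1],[0.039,-0.065,-0.08,0,1],[0.039,-0.065,-0.1,0,1],[0.039,-0.065,-0.112,0,1],[0.039,-0.065,-0.117,0,1],[0.039,-0.065,-0.117,0,1],[0.039,-0.065,-0.117,0,1],[0.039,-0.065,-0.117,0,1]],
  ],
  grip_force=20,
)

```text
time: 23.2
eef_pos: [0.4714, -0.1314, 0.236]
orientation: [-180.0, 0.1, 171.8]
ft_force: [0.6, -1.0, 0.4]
gripper_width: 0.0
```

```bash
python3 q.py s26
```

```text
(3110, array([ 0.7617, -0.1095,  0.6385]), np.float64(0.878186906399697), np.float64(-8.182928458656132))
[ 0.4713513  -0.13130496  0.23618632] [0.76373109 0.23678197 0.04626222]
rel pivot [-118.45237448   20.45975261] 120.20634964991376 e 0.1710379614925479
```

View pics/zs26.png

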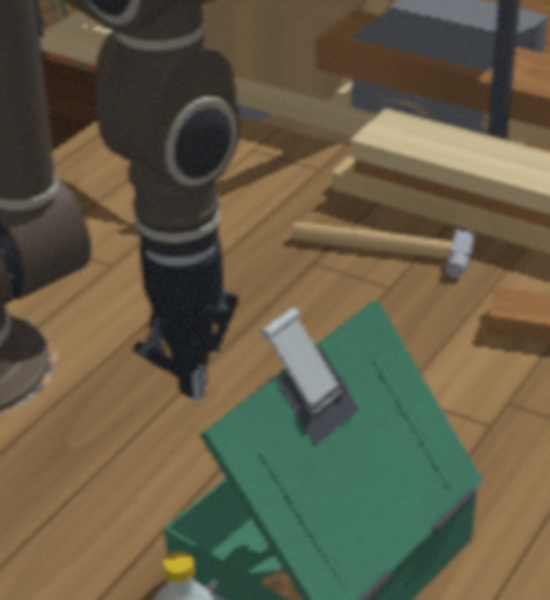

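The shut fingers, tip at (195,395) in the crop, stand in front of the lid edge, clear of the paddle and bottle. Approaching.

play_rows(
  commands=[
    [[0.006,-0.0009,0,0,1],[0.014,-0.002,0,0,1],[0.022,-0.0032,0,0,1],[0.03,-0.0043,0,0,1],[0.038,-0.0054,0,0,1],[0.044,-0.0063,0,0,1],[0.048,-0.0069,0,0,1],[0.05,-0.0072,0,0,1],[0.05,-0.0072,0,0,1]],
  ],
)

```text
time: 24.0
eef_pos: [0.5209, -0.1382, 0.235]
orientation: [180.0, -0.0, 171.8]
ft_force: [0.3, -0.3, -0.3]
gripper_width: -0.0002
```

```bash
python3 q.py s27
```

```text
(3119, array([ 0.7608, -0.1106,  0.6395]), np.float64(0.8768936952212097), np.float64(-8.273780896943586))
[ 0.52065075 -0.1381984   0.23512405] [0.13092134 0.33119328 1.13262376]
rel pivot [-68.46399193  19.53595985] 71.19671282829253 e 0.27795958922151853
```

View pics/zs27.png

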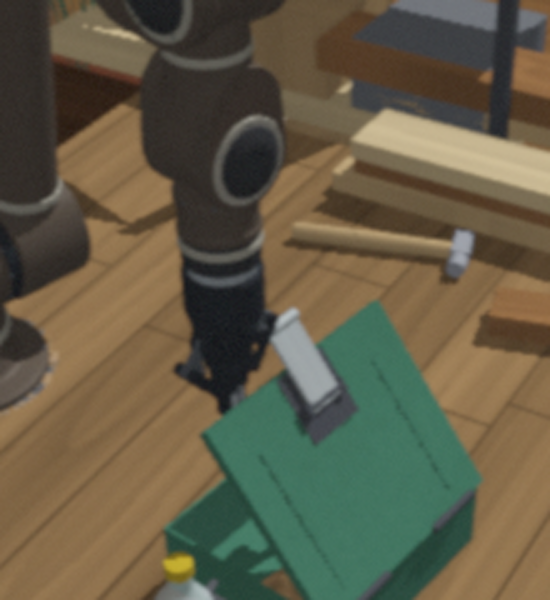

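The fingertip is just short of the edge, near (235,400). I'll shift 10 mm away from the paddle, then feel forward in small steps.

play_rows(
  commands=[
    [[-0.0007,-0.005,0,0,1],[-0.0014,-0.01,0,0,1],[0.0,-0.0102,0,0,1],[0.0015,-0.0104,0,0,1],[0.003,-0.0106,0,0,1],[0.003,-0.0106,0,0,1],[0.003,-0.0106,0,0,1]],
  ],
)

```text
time: 24.63
eef_pos: [0.5202, -0.1494, 0.2354]
orientation: [-179.9, -0.3, 171.7]
ft_force: [-13.1, -1.8, 5.1]
gripper_width: 0.0
```

play_rows(
  commands=[
    [[0.0013,-0.0002,0,0,1],[0.0026,-0.0004,0,0,1],[0.004,-0.0006,0,0,1],[0.004,-0.0006,0,0,1]],
  ],
)

```text
time: 24.97
eef_pos: [0.5217, -0.1497, 0.2363]
orientation: [-179.9, -0.5, 171.7]
ft_force: [-24.5, 0.7, 13.3]
gripper_width: -0.0003
```

```bash
python3 q.py s28;python3 q.py s29
python3 - <<'E'
from h import *
t=snap('top','top29'); cv2.imwrite('pics/t29.png',cv2.resize(t['pixels'][150:330,250:470,::-1],None,fx=3,fy=3,interpolation=2))
E
```

```text
(3111, array([ 0.7648, -0.1101,  0.6348]), np.float64(0.8830095988004225), np.float64(-8.194803065003311))
[ 0.52167236 -0.1496225   0.23626705] [-24.9408136   -0.49023924  13.4322824 ]
rel pivot [-68.33669531  20.02626827] 71.21064068459813 e 0.2850712059069868
(3122, array([ 0.7683, -0.1114,  0.6304]), np.float64(0.8887739177406402), np.float64(-8.253615284594762))
[ 0.52171134 -0.14963267  0.23628604] [-24.59442871   0.19561558  13.99929198]
rel pivot [-69.15359741  19.43516544] 71.83276195263812 e 0.27397602946315736
```

View pics/zs29.png

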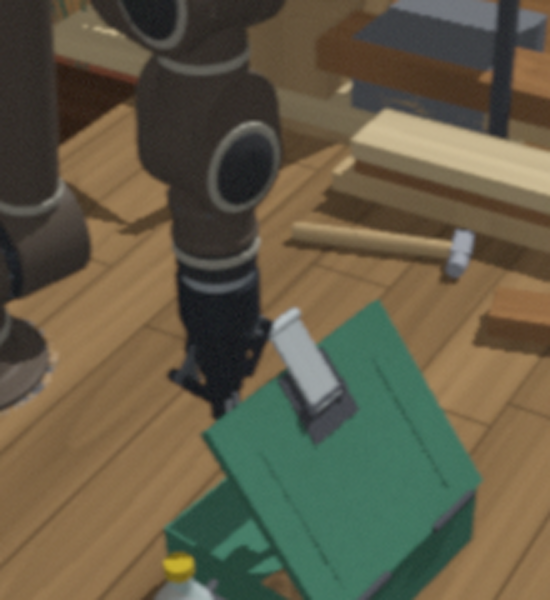

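View pics/t29.png

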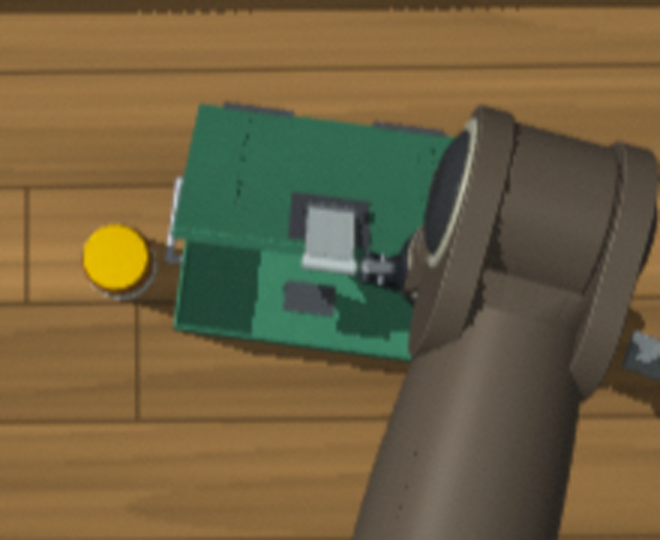

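Contact with the lid edge: 24.5 N horizontal and 13 N of friction along the finger, which is about 2.3 Nm on the lid against 1.7 Nm for swinging. The lid has risen to about 0.886. I'll add a little more push, then back straight off.

play_rows(
  commands=[
    [[0.0005,-0.0001,0,0,1],[0.001,-0.0002,0,0,1],[0.001,-0.0002,0,0,1]],
  ],
)

```text
time: 25.37
eef_pos: [0.5221, -0.1497, 0.2365]
orientation: [-179.9, -0.6, 171.7]
ft_force: [-26.6, 0.6, 15.8]
gripper_width: 0.0002
```

```bash
for i in 30 31 32; do python3 q.py s$i|head -2; done
```

```text
(3110, array([ 0.7676, -0.1101,  0.6314]), np.float64(0.887502050400425), np.float64(-8.16335782135021))
[ 0.5221043  -0.14968704  0.23651859] [-27.00692494   0.75020159  16.27450965]
(3126, array([ 0.7682, -0.111 ,  0.6306]), np.float64(0.888526439096966), np.float64(-8.222557465732484))
[ 0.52212705 -0.14969752  0.23654787] [-26.89773491   1.24864143  16.1863572 ]
(3105, array([ 0.7679, -0.1111,  0.6308]), np.float64(0.8882029387629454), np.float64(-8.230288045890733))
[ 0.52208185 -0.14971986  0.23650495] [-25.85155332   0.90393858  15.25912609]
```

play_rows(
  commands=[
    [[0.0007,-0.0001,0,0,1],[0.0015,-0.0002,0,0,1],[0.0015,-0.0002,0,0,1]],
  ],
)

```text
time: 25.77
eef_pos: [0.5228, -0.1498, 0.2369]
orientation: [-179.9, -0.6, 171.7]
ft_force: [-30.9, 1.5, 18.4]
gripper_width: -0.0003
```

```bash
for i in 33 34 35; do python3 q.py s$i|head -2; done
```

```text
(3108, array([ 0.7701, -0.1108,  0.6283]), np.float64(0.8914519404264145), np.float64(-8.184215541827745))
[ 0.52277085 -0.14981415  0.23697632] [-30.45417153   0.76019748  19.17341539]
(3108, array([ 0.7685, -0.1119,  0.63  ]), np.float64(0.8892268435470045), np.float64(-8.28603003850906))
[ 0.52276511 -0.14978528  0.23695095] [-32.37014122   1.81494767  19.47139752]
(3119, array([ 0.77  , -0.1105,  0.6283]), np.float64(0.8913696191063405), np.float64(-8.168166247703335))
[ 0.52275453 -0.14981699  0.23696504] [-30.71142357   1.60149781  19.56711091]
```

Lid at about 0.891. The total contact force of 36 N is near what I want to allow on the gripper, so I unload along the force line and back off.

play_rows(
  commands=[
    [[-0.0015,0.0002,0.0005,0,1],[-0.003,0.0004,0.001,0,1],[-0.0045,0.0006,0.0015,0,1],[-0.006,0.0008,0.002,0,1],[-0.009,0.0012,0.002,0,1],[-0.014,0.002,0.002,0,1],[-0.022,0.003,0.002,0,1],[-0.032,0.0045,0.002,0,1],[-0.042,0.006,0.002,0,1],[-0.05,0.007,0.002,0,1],[-0.05,0.007,0.002,0,1],[-0.05,0.007,0.002,0,1]],
  ],
)

```text
time: 26.92
eef_pos: [0.4798, -0.1428, 0.2377]
orientation: [-180.0, 0.1, 171.8]
ft_force: [0.3, -0.2, -0.4]
gripper_width: -0.0
```

```bash
for i in 36 37 38 39; do python3 q.py s$i|head -2; done
```

```text
(3144, array([ 0.7631, -0.1088,  0.6371]), np.float64(0.8800933759601722), np.float64(-8.116326237490089))
[ 0.48017186 -0.14282853  0.23759688] [-0.05450243 -0.14212844  0.57054838]
(3099, array([ 0.7621, -0.1102,  0.6381]), np.float64(0.8788310602815185), np.float64(-8.228945750751416))
[ 0.48034761 -0.14283156  0.23744171] [ 0.0075742   0.05652948 -0.29722971]
(3112, array([ 0.7635, -0.1097,  0.6365]), np.float64(0.8808831690923267), np.float64(-8.179156593994652))
[ 0.48045042 -0.14287761  0.23733618] [ 0.05147387 -0.01328826 -0.89563852]
(3120, array([ 0.7622, -0.1109,  0.6377]), np.float64(0.8792436284146509), np.float64(-8.274982045494388))
[ 0.480474   -0.14288137  0.23721018] [ 0.8101058  -0.06178021  0.05211341]
```

The lid rebounded to about 0.880. I'll average more frames to see whether it drifts, and refine the contact angle from all saved frames.

```bash
cat > avg.py <<'E'
from h import *
z=np.array([[375,325],[465,475],[345,560],[275,470],[360,400]])/2.5+[180,60]
v=[theta(camera('scene'),z)[2] for _ in range(12)]
print('t',r.get_state()['time'],'mean',np.mean(v).round(5),'sd',np.std(v).round(5),'first/last half',np.mean(v[:6]).round(5),np.mean(v[6:]).round(5))
E
python3 avg.py
python3 - <<'E'
from h import *
import glob
z=np.array([[375,325],[465,475],[345,560],[275,470],[360,400]])/2.5+[180,60]
for n in ['scene7','scene8','scene9','scene10','scene11']+['s%d'%i for i in range(12,40)]:
    try: print(n,round(theta(dict(np.load(f'/tmp/{n}.npz')),z)[2],4),end='; ')
    except Exception as e: print(n,e)
E
```

```text
t 27.7167 mean 0.881 sd 0.00109 first/last half 0.881 0.88099
scene7 0.888; scene8 0.8926; scene9 0.9016; scene10 0.8999; scene11 0.8841; s12 0.8976; s13 0.8976; s14 0.8914; s15 0.8925; s16 0.8913; s17 0.8941; s18 0.8891; s19 0.8905; s20 0.8846; s21 0.8837; s22 0.8792; s23 0.8792; s24 0.8786; s25 0.8776; s26 0.8782; s27 0.8769; s28 0.883; s29 0.8888; s30 0.8875; s31 0.8885; s32 0.8882; s33 0.8915; s34 0.8892; s35 0.8914; s36 0.8801; s37 0.8788; s38 0.8809; s39 0.8792;
```

No drift, and it rests at 0.881, about 0.003 higher than before the push. My force fit puts the contact angle near 0.8815, so the stay force is ambiguous. I'll press once more, this time moving the finger along the edge's own motion (77 % forward, 64 % up). That avoids friction wedging and lets me press and back off more cleanly.

play_rows(
  commands=[
    [[0.0,0,0.006,0,1],[0.004,-0.0006,0.012,0,1],[0.012,-0.0017,0.012,0,1],[0.02,-0.0028,0.012,0,1],[0.028,-0.004,0.012,0,1],[0.034,-0.0048,0.012,0,1],[0.037,-0.0053,0.012,0,1],[0.037,-0.0053,0.012,0,1],[0.037,-0.0053,0.012,0,1]],
  ],
)

```text
time: 28.47
eef_pos: [0.5172, -0.1481, 0.2489]
orientation: [180.0, -0.1, 171.8]
ft_force: [0.5, 0.7, 0.2]
gripper_width: -0.0003
```

play_rows(
  commands=[
    [[0.001,-0.0001,0,0,1],[0.002,-0.0003,0,0,1],[0.002,-0.0003,0,0,1]],
  ],
)

```text
time: 28.72
eef_pos: [0.5191, -0.1484, 0.2494]
orientation: [-180.0, 0.0, 171.8]
ft_force: [0.3, 0.4, 0.7]
gripper_width: -0.0002
```

play_rows(
  commands=[
    [[0.001,-0.0001,0,0,1],[0.002,-0.0003,0,0,1],[0.002,-0.0003,0,0,1]],
  ],
)

```text
time: 28.97
eef_pos: [0.5204, -0.1486, 0.2494]
orientation: [-180.0, -0.1, 171.8]
ft_force: [-4.3, 1.6, 2.2]
gripper_width: 0.0005
```

play_rows(
  commands=[
    [[0.0007,-0.0001,0.0006,0,1],[0.0015,-0.0002,0.0013,0,1],[0.0015,-0.0002,0.0013,0,1]],
  ],
)

```text
time: 29.22
eef_pos: [0.5206, -0.1486, 0.2497]
orientation: [180.0, -0.3, 171.8]
ft_force: [-8.1, 1.4, -1.1]
gripper_width: -0.0001
```

```bash
cat > f.py <<'E'
from h import *
z=np.array([[375,325],[465,475],[345,560],[275,470],[360,400]])/2.5+[180,60]
v=[];F=[]
for _ in range(6):
    c=camera('scene'); v.append(theta(c,z)[2]); F.append(r.get_state()['ft_force'])
F=np.mean(F,0); s=r.get_state(); th=np.mean(v)
n=-(F[0]/.99*np.sin(th)+F[2]*np.cos(th))
print('t',round(s['time'],2),'th',round(th,4),'F',F.round(2),'n-force',round(n,2),'torque',round(n*.224,2),s['eef_pos'].round(4))
E
python3 f.py
```

```text
t 29.52 th 0.8813 F [-7.84  1.11 -0.98] n-force 6.73 torque 1.51 [ 0.5207 -0.1486  0.2497]
```

Not yet past breakaway (0.8813 rad, 1.5 Nm). Continuing in small steps.

play_rows(
  commands=[
    [[0.0005,-0.0001,0.0004,0,1],[0.001,-0.0001,0.0008,0,1],[0.001,-0.0001,0.0008,0,1]],
  ],
)

```text
time: 29.77
eef_pos: [0.5211, -0.1486, 0.2501]
orientation: [180.0, -0.4, 171.8]
ft_force: [-9.0, 1.2, -2.5]
gripper_width: -0.0001
```

```bash
python3 f.py
```

```text
t 30.07 th 0.883 F [-9.18  0.93 -1.79] n-force 8.3 torque 1.86 [ 0.5211 -0.1486  0.2501]
```

play_rows(
  commands=[
    [[0.0005,-0.0001,0.0004,0,1],[0.001,-0.0001,0.0008,0,1],[0.001,-0.0001,0.0008,0,1]],
  ],
)

```text
time: 30.32
eef_pos: [0.5217, -0.1487, 0.2507]
orientation: [-180.0, -0.4, 171.8]
ft_force: [-10.9, 1.8, -2.7]
gripper_width: -0.0002
```

```bash
python3 f.py
```

```text
t 30.62 th 0.8872 F [-10.32   1.67  -2.42] n-force 9.61 torque 2.15 [ 0.5217 -0.1487  0.2507]
```

play_rows(
  commands=[
    [[0.0007,-0.0001,0.0006,0,1],[0.0015,-0.0002,0.0013,0,1],[0.0015,-0.0002,0.0013,0,1]],
  ],
)

```text
time: 30.87
eef_pos: [0.5228, -0.1489, 0.2517]
orientation: [180.0, -0.5, 171.8]
ft_force: [-11.8, 1.9, -3.7]
gripper_width: -0.0
```

```bash
python3 f.py
```

```text
t 31.17 th 0.8941 F [-10.97   1.09  -3.28] n-force 10.69 torque 2.4 [ 0.5228 -0.1489  0.2517]
```

play_rows(
  commands=[
    [[0.0007,-0.0001,0.0006,0,1],[0.0015,-0.0002,0.0013,0,1],[0.0015,-0.0002,0.0013,0,1]],
  ],
)

```text
time: 31.42
eef_pos: [0.524, -0.149, 0.2527]
orientation: [180.0, -0.5, 171.8]
ft_force: [-12.0, 1.0, -4.8]
gripper_width: 0.0
```

```bash
python3 f.py
```

```text
t 31.72 th 0.9003 F [-11.51   1.01  -4.28] n-force 11.77 torque 2.64 [ 0.524  -0.149   0.2527]
```

play_rows(
  commands=[
    [[0.0005,-0.0001,0.0004,0,1],[0.001,-0.0001,0.0009,0,1],[0.001,-0.0001,0.0009,0,1]],
  ],
)

```text
time: 31.97
eef_pos: [0.5246, -0.1491, 0.2533]
orientation: [180.0, -0.6, 171.8]
ft_force: [-12.2, 1.2, -4.3]
gripper_width: -0.0004
```

```bash
python3 f.py
```

```text
t 32.27 th 0.9035 F [-12.99   1.24  -4.99] n-force 13.4 torque 3.0 [ 0.5246 -0.1491  0.2533]
```

About 16 N on the stay. Now I unload gently along the same line, watching the angle against the force.

play_rows(
  commands=[
    [[-0.0005,0.0001,-0.0004,0,1],[-0.001,0.0001,-0.0008,0,1],[-0.0012,0.0002,-0.001,0,1],[-0.0012,0.0002,-0.001,0,1]],
  ],
)

```text
time: 32.6
eef_pos: [0.5245, -0.1491, 0.2532]
orientation: [-180.0, -0.4, 171.8]
ft_force: [-10.2, 0.7, -1.5]
gripper_width: 0.0003
```

```bash
python3 f.py
```

```text
t 32.9 th 0.9046 F [-9.93  0.43 -2.62] n-force 9.51 torque 2.13 [ 0.5246 -0.1491  0.2531]
```

play_rows(
  commands=[
    [[-0.0005,0.0001,-0.0004,0,1],[-0.001,0.0001,-0.0008,0,1],[-0.0012,0.0002,-0.001,0,1],[-0.0012,0.0002,-0.001,0,1]],
  ],
)

```text
time: 33.23
eef_pos: [0.5243, -0.1491, 0.2529]
orientation: [-180.0, -0.2, 171.8]
ft_force: [-7.8, 1.0, -0.0]
gripper_width: -0.0001
```

```bash
python3 f.py
```

```text
t 33.53 th 0.9034 F [-7.57  0.37 -0.16] n-force 6.1 torque 1.37 [ 0.5244 -0.149   0.2529]
```

Friction is holding it. Continuing to unload.

play_rows(
  commands=[
    [[-0.0005,0.0001,-0.0004,0,1],[-0.001,0.0001,-0.0008,0,1],[-0.0012,0.0002,-0.001,0,1],[-0.0012,0.0002,-0.001,0,1]],
  ],
)

```text
time: 33.87
eef_pos: [0.5236, -0.149, 0.2522]
orientation: [-180.0, -0.2, 171.8]
ft_force: [-7.0, 0.1, 0.9]
gripper_width: -0.0002
```

```bash
python3 f.py
```

```text
t 34.17 th 0.8988 F [-6.52  0.55 -0.05] n-force 5.19 torque 1.16 [ 0.5235 -0.149   0.2522]
```

play_rows(
  commands=[
    [[-0.0005,0.0001,-0.0004,0,1],[-0.001,0.0001,-0.0008,0,1],[-0.0012,0.0002,-0.001,0,1],[-0.0012,0.0002,-0.001,0,1]],
  ],
)

```text
time: 34.5
eef_pos: [0.5227, -0.1488, 0.2515]
orientation: [-180.0, -0.1, 171.8]
ft_force: [-5.4, 0.3, 1.3]
gripper_width: 0.0002
```

```bash
python3 f.py
```

```text
t 34.8 th 0.8947 F [-5.46  0.46  1.05] n-force 3.64 torque 0.82 [ 0.5227 -0.1488  0.2515]
```

play_rows(
  commands=[
    [[-0.0004,0.0001,-0.0003,0,1],[-0.0008,0.0001,-0.0006,0,1],[-0.0012,0.0002,-0.001,0,1],[-0.0012,0.0002,-0.001,0,1]],
  ],
)

```text
time: 35.13
eef_pos: [0.5221, -0.1487, 0.2508]
orientation: [-180.0, -0.0, 171.8]
ft_force: [-4.8, 0.2, 2.3]
gripper_width: -0.0
```

```bash
python3 f.py
```

```text
t 35.43 th 0.8904 F [-5.45 -0.09  2.18] n-force 2.91 torque 0.65 [ 0.5221 -0.1487  0.2508]
```

play_rows(
  commands=[
    [[-0.0004,0.0001,-0.0003,0,1],[-0.0008,0.0001,-0.0006,0,1],[-0.0012,0.0002,-0.001,0,1],[-0.0012,0.0002,-0.001,0,1]],
  ],
)

```text
time: 35.77
eef_pos: [0.5214, -0.1485, 0.2499]
orientation: [-180.0, 0.0, 171.8]
ft_force: [-4.4, -0.7, 3.6]
gripper_width: 0.0001
```

```bash
python3 f.py
```

```text
t 36.07 th 0.886 F [-4.63 -0.64  3.69] n-force 1.29 torque 0.29 [ 0.5214 -0.1485  0.2498]
```

play_rows(
  commands=[
    [[-0.0004,0.0001,-0.0003,0,1],[-0.0008,0.0001,-0.0006,0,1],[-0.0012,0.0002,-0.001,0,1],[-0.0012,0.0002,-0.001,0,1]],
  ],
)

```text
time: 36.4
eef_pos: [0.5207, -0.1481, 0.2484]
orientation: [180.0, 0.0, 171.8]
ft_force: [-0.6, 0.2, 0.5]
gripper_width: -0.0
```

```bash
python3 f.py
```

```text
t 36.7 th 0.884 F [-0.23  0.1  -0.16] n-force 0.28 torque 0.06 [ 0.5205 -0.1482  0.2486]
```

The lid now rests at 0.884 with no finger force. It came back from 0.9035, pushed by the rubber, and stopped on its own friction. Backing off.

play_rows(
  commands=[
    [[-0.001,0.0001,-0.0008,0,1],[-0.003,0.0004,-0.0015,0,1],[-0.007,0.001,-0.002,0,1],[-0.014,0.002,-0.002,0,1],[-0.024,0.0034,-0.002,0,1],[-0.036,0.005,-0.002,0,1],[-0.05,0.007,-0.002,0,1],[-0.065,0.009,-0.002,0,1],[-0.08,0.011,0.01,0,1],[-0.095,0.013,0.03,0,1],[-0.105,0.015,0.04,0,1],[-0.11,0.016,0.045,0,1],[-0.11,0.016,0.045,0,1],[-0.11,0.016,0.045,0,1]],
  ],
)

```text
time: 37.87
eef_pos: [0.4104, -0.1322, 0.2936]
orientation: [-180.0, 0.1, 171.8]
ft_force: [0.2, -0.0, -0.1]
gripper_width: 0.0001
```

```bash
python3 avg.py; python3 avg.py; python3 q.py s50
python3 - <<'E'
from h import *
t=snap('top','top50')
E
```

```text
t 38.4667 mean 0.88257 sd 0.00065 first/last half 0.88284 0.88229
t 39.0667 mean 0.88276 sd 0.00084 first/last half 0.88242 0.8831
(3110, array([ 0.7643, -0.1101,  0.6354]), np.float64(0.8822983014626623), np.float64(-8.195272602721497))
[ 0.41024591 -0.13221772  0.29370325] [-0.22030092  0.21578109 -1.13654243]
rel pivot [-180.7832473    77.53808929] 196.70978062821519 e 0.4051700613970951
```

View pics/s50.png

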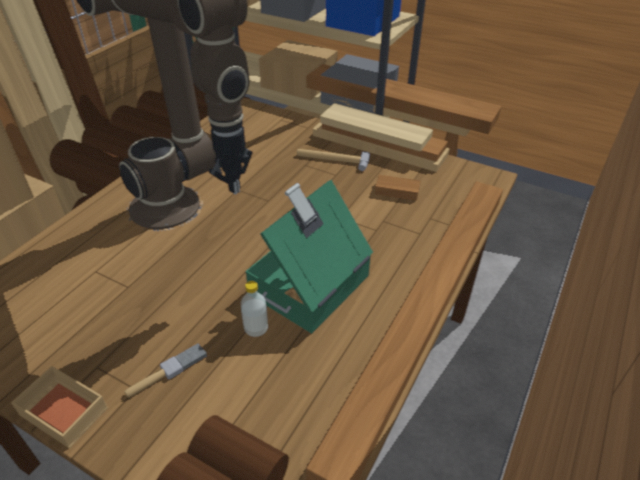

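View pics/top50.png

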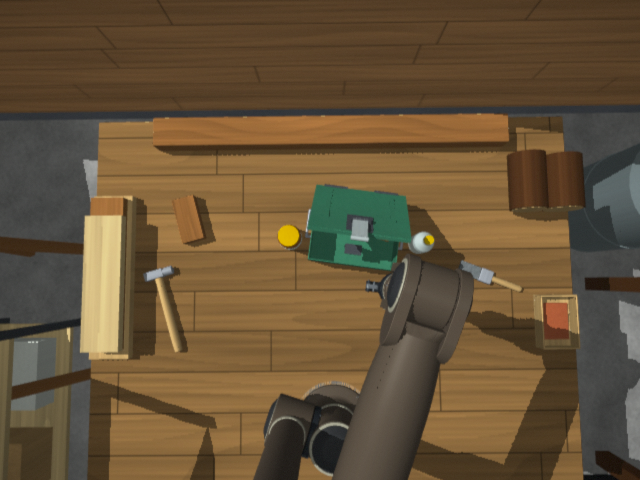

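The scene view shows the lid standing open with the paddle at (300,205) and the arm clear. In the top view the jar (289,236), bottle (423,242), brush, hammer and offcut are where they started. The lid rests steadily at 0.8827. Last check: paddle angle and bystander positions.

```bash
python3 - <<'E'
from h import *
s=dict(np.load('/tmp/s50.npz')); P=cloud(s); hsv=cv2.cvtColor(s['pixels'],cv2.COLOR_RGB2HSV)
m=(hsv[...,1]<60)&(hsv[...,2]>110)&(P[...,2]>.2)&(P[...,2]<.33)
m[:180]=0;m[235:]=0;m[:,:280]=0;m[:,325:]=0
m=cv2.erode(m.astype(np.uint8),np.ones((3,3)))>0
A=P[m]
for t in(.01,.004,.003):
    c=A.mean(0); n=np.linalg.svd(A-c,full_matrices=False)[2][2]; A=A[abs((A-c)@n)<t]
n*=np.sign(n[2]); print(len(A),n,'paddle plane',np.arctan2(np.hypot(n[0],n[1]),n[2]))
a=dict(np.load('/tmp/scene0.npz'))['pixels'].astype(int);b=s['pixels'].astype(int)
def cen(im,lo,hi,box):
    h=cv2.inRange(cv2.cvtColor(im.astype(np.uint8),cv2.COLOR_RGB2HSV),lo,hi); y0,y1,x0,x1=box; v,u=np.nonzero(h[y0:y1,x0:x1]); return (u.mean()+x0).round(1),(v.mean()+y0).round(1)
for im in(a,b): print('bottlecap',cen(im,(20,150,100),(35,255,255),(275,295,235,270)))
ta=dict(np.load('/tmp/top0.npz'))['pixels'].astype(int);tb=dict(np.load('/tmp/top50.npz'))['pixels'].astype(int)
for im in(ta,tb): print('jar',cen(im,(20,150,100),(35,255,255),(215,260,270,305)))
for nm,(y0,y1,x0,x1) in dict(hammer=(260,355,140,190),offcut=(190,250,170,210),brush=(260,295,480,525)).items(): print(nm,'mean diff',abs(ta-tb)[y0:y1,x0:x1].mean().round(2))
E
python3 avg.py
```

```text
302 [ 0.77462274 -0.09301836  0.62554552] paddle plane 0.8949657681641374
bottlecap (np.float64(250.8), np.float64(286.0))
bottlecap (np.float64(250.9), np.float64(286.2))
jar (np.float64(288.1), np.float64(235.1))
jar (np.float64(288.0), np.float64(235.1))
hammer mean diff 3.29
offcut mean diff 3.55
brush mean diff 3.83
t 39.7667 mean 0.88279 sd 0.00093 first/last half 0.88296 0.88263
```

The paddle lies within about 0.01 rad of the lid plane, the bystanders haven't moved, and the lid isn't drifting. Handing in.

```bash
python3 -c "
from plant import r
print(r.job_done()); print(r.get_state()['time'])"
```

```text
the job is handed in; nothing more can be done
None
the job is handed in; nothing more can be done
```

The chest is open, with the lid standing at about 0.883 rad and the job handed in at about 40 s. I could not measure the force left on the stay's rubber directly.

**What I did**
- I pinched the paddle's lip by its ends, lifted it to its stop with the lid shut, and swung the lid up until I felt the stay. From there the pull rose about 3 N over 0.0136 rad, as the stay's rubber should give.
- Lowering the paddle still gripped dragged the lid back, to about 0.878 rad once released. I then pressed the lid's free edge with closed fingers.
- The first press wedged on friction (36 N total on the fingers). The second followed the edge's own motion, reached about 16 N on the stay by my estimate, and was let off slowly.

**Last checks**
- **Lid:** it stands at 0.883 rad with no drift over about 1.5 s.
- **Paddle:** it lies within about 0.01 rad of the lid's plane.
- **Bystanders:** the jar and bottle cap are at the same pixels as at the start. The hammer, offcut and brush look unchanged. I did not check the cork block or tin separately.
- **Arm:** it is clear of everything.

**What stays uncertain:** whether the buffer still carries more than 0.5 N.
- My estimates of the angle where the lid first meets the rubber range from 0.874 to 0.8815 rad.
- The lid's own friction and weight estimates did not fully agree.
- The lid came back from 0.9035 rad as I let off and came to rest slightly above all of those contact angles. That suggests it is resting on the rubber with one to a few newtons.

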